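# Fill the gauge-plate kit tray from the slotted rack

## Robot

A 6-joint arm with a two-finger parallel gripper is mounted at the origin on the work surface. World frame = base frame: x ahead of the robot, y to its left, z up, the work surface at z = 0. Lengths are in m, angles in rad, forces in N, time in s.
With the tool pointing down it reaches from about 0.35 to 0.85 m from the base axis. Payload 8.1 kg.
Tool frame: the origin (TCP) lies between the finger pads; the fingertips stand 25 mm ahead of it and the grasp point (between the pads) lies 6 mm ahead of it; z points along the fingers, x is the direction in which the jaws open and shut, and the axes are right-handed (so a half turn about z gives the same grasp; the last joint's range is limited). The gripper opens to 85 mm and grips with 20 to 120 N. Pads are 22 mm wide; open, the fingers measure 114 mm over their backs; the gripper's body (76 mm by 85 mm) begins 54 mm behind the grasp point. The pads swing forward as they close: fully open they stand 13 mm farther back than shut.
Start: joints at [1.166, 0.13, 1.488, -0, 1.523, -0.085], TCP at [0.189, 0.57, 0.256] pointing down, gripper open.
Joint ranges: [-2.96, 2.96], [-0.89, 2.26], [0.02, 2.5], [-1.34, 4.48], [0, 2.73], [-2.66, 2.66]. Speed limits (rad/s): [2.39, 2.39, 2.79, 3.14, 3.14, 3.14].

## Interface

Orientations are given as a unit quaternion [w, x, y, z].
In Python, from bench import * gives the robot as it stands.
- The arm moves only by the shell command python3 -m pendant 'ROWS' [OPENING] [FORCE]. ROWS is JSON, a list that holds one entry, the list of rows, each a list of 4 numbers: the shift along the tool's x, y, z normalised to -1 to 1, where 1 is 300 mm, then the turn about the tool's z normalised to -1 to 1, where 1 is 45 degrees. In form: [[[x, y, z, spin], ...]]. A call has exactly 10 rows; each row is the pose to reach, as a shift and turn from the pose commanded when the call began, along the tool's axes at that moment; what a row does not reach only later rows make up. A row lasts 1/12 s, in which the tool goes at most 41.7 mm and 7.16 degrees, less where a joint would pass 70% of its speed; a pose out of reach is approached as far as the arm can. A call with a number of a shift or a turn outside -1 to 1 is refused whole. A call with a gripper value outside its range is refused whole. OPENING is the closure, from -1 (fully open) to 1 (shut), so that 0 is half open, set as the call begins (- or left out, the last holds). The fingers move at their own pace and stop on an object; FORCE is the grip in N (left out, the last holds). Time passes only in rows, so rows that repeat a pose let the fingers close, or fill a call up. It gives the time, the measured TCP pose, the force and the opening at its end, in the units of the state.
- state(): the state, without advancing time (a new reading comes with each control period).
- get_image(name): name is "scene" or "top"; returns the picture (480x640x3 uint8, blue, green, red); there is no depth.
- camera_info(name): a dict with "camera_matrix" (3x3 intrinsics, pixels), "origin" and "attitude" of the camera in the world. Camera axes: x right, y up, looking along -z (the intrinsics and any distortion apply to the point x, -y, -z); pixel columns grow to the right and rows downward; lengths in m; the calibration is good to about 2 mm. A picture is of the moment at which its call begins. camera_info takes no time and is no camera call.
- sign_off(): hands the job in, once; it reports no verdict.
The state is a dict: "t": time; "joints": joint angles; "joint_velocities": joint speeds; "joint_torque": joint torques, N m; "ee_pos": TCP position; "orientation": TCP orientation; "ft_force": force on the tool from outside, world axes, zero at the start; "wrist_torque": the same for the moment, N m; "grip_width": finger opening in m.
Only numpy, scipy, OpenCV 4.12 (cv2) and the standard library are available. Lean on these libraries where they do the work, as an engineer would, in place of code of your own. Each camera call takes 0.05 s, during which the arm holds its last target.

## Task

Slide the rack's blue keeper fully open, draw spare gauge plates up out of their slots and lay one flat in every empty pocket of the blue tray, orange end at the pocket's orange mark, so that all five pockets hold exactly one plate; leave surplus spares standing in the rack. Once the tray is full, slide the keeper fully closed again, then press the green button fully down to call for the kit. Leave the black fitting and the marker pen where they are.

Things in the scene. Friction and masses are not known exactly. Their poses are not given: they have to be found in the camera images.
- rack: Fixed grey slotted block 230 x 71 mm, top 45 mm above the table, on a white base. Origin on the table under its centre; x along the row of slots, y = keeper's opening way. Five slots at x = -84, -42, 0, 42, 84 mm, 10.5 mm wide in x, 55 mm in y, floors at 12 mm. A spare stands on its plain end in a slot, faces to +-x, orange end up, top edge at 92 mm; 34 mm between neighbours.
- keeper (a joint): Blue keeper bar over the rack, 264 mm long in rack x, 25 mm wide, from 97 to 106 mm above the table, a leg at each end. Value in m along rack +y: 0 = closed (bar spans rack y 0 to 25 mm, over the plates' top edges, blocking them), 0.075 = fully open, clear of them. About 1.5 N friction; stays where left.
- keeper_knob (a point): Middle of the black upright round knob on top of the keeper bar, 22 mm diameter, from 106 to 136 mm above the table; this point is at 121 mm.
- tray: Blue kit tray, 136 x 328 mm, loose on the table (1.5 kg). Origin on its underside at the centre; x across the pockets' length, y along the row, z up. Pocket floors 5 mm, wall tops 11 mm above the table. Five dark oblong pockets in a row; outside the -x end of each an orange mark on the wall.
- pocket1 (a point): Pocket of the tray, 90 mm (tray x) x 60 mm (tray y), 6 mm deep; this point is where the middle of the orange edge of a plate lying centred in it belongs: 40 mm to -x of the pocket's centre, 4 mm above its floor; axes as the tray's. Orange-mark end is -x. pocket1 is at the tray's -y end, pocket5 at its +y end, 64 mm apart. Empty or holding one plate.
- pocket2 (a point): The same point of pocket 2, 64 mm to tray +y of pocket1.
- pocket3 (a point): The same point of pocket 3, 128 mm to tray +y of pocket1.
- pocket4 (a point): The same point of pocket 4, 192 mm to tray +y of pocket1.
- pocket5 (a point): The same point of pocket 5, 256 mm to tray +y of pocket1.
- kit1: Flat steel-grey gauge plate 80 x 50 x 8 mm, about 90 g, at first in a tray pocket, orange end at the orange mark (absent in many starts). Origin in the middle of its orange end edge (half-way through the thickness); x along the 80 mm length towards that orange end (so the plate's centre is at x = -40 mm), y along the 50 mm width, z normal to the faces; both faces alike.
- kit2: Plate like kit1, at first in a tray pocket, orange end at the orange mark (absent in many starts); same axes.
- kit3: Plate like kit1, at first in a tray pocket, orange end at the orange mark (absent in many starts); same axes.
- kit4: Plate like kit1, at first in a tray pocket, orange end at the orange mark (absent in many starts); same axes.
- kit5: Plate like kit1, at first in a tray pocket, orange end at the orange mark (absent in many starts); same axes.
- spare1: Plate like kit1, at first standing in a rack slot, orange end up (may be absent); same axes.
- spare2: Plate like kit1, at first standing in a rack slot, orange end up (may be absent); same axes.
- spare3: Plate like kit1, at first standing in a rack slot, orange end up (may be absent); same axes.
- spare4: Plate like kit1, at first standing in a rack slot, orange end up (may be absent); same axes.
- spare5: Plate like kit1, at first standing in a rack slot, orange end up (may be absent); same axes.
- call (a joint): Green call button: value in m, 0 = up, 0.006 = fully down; springs back; fully down takes 5 N.
- call_top (a point): Top centre of the green button cap, 36 mm diameter, standing proud of a grey housing fixed to the table; press straight down.
- elbow: Black plastic fitting, upright, 32 mm across, 50 mm high; origin under its centre. Not part of the job.
- marker: White marker pen with red cap, 100 mm long, 12 mm thick, lying along its x. Not part of the job.
Not all that is in view belongs to the job. Leave any purple or turquoise look-alike of the kit2 alone.

How it is judged:
On the way, in this order (a step that is already met when the one before it is completed fails the run):
1. the keeper is slid open (at least 65 of 75 mm) (value of joint keeper above 0.065 m), for 0.2 s.
2. every pocket of the tray holds a plate lying flat, orange end at the mark, and the other spares stand in the rack (distance between any of kit1, kit2, kit3, kit4, kit5, spare1, spare2, spare3, spare4, spare5 and pocket1 below 0.012 m and distance between any of kit1, kit2, kit3, kit4, kit5, spare1, spare2, spare3, spare4, spare5 and pocket2 below 0.012 m and distance between any of kit1, kit2, kit3, kit4, kit5, spare1, spare2, spare3, spare4, spare5 and pocket3 below 0.012 m and distance between any of kit1, kit2, kit3, kit4, kit5, spare1, spare2, spare3, spare4, spare5 and pocket4 below 0.012 m and distance between any of kit1, kit2, kit3, kit4, kit5, spare1, spare2, spare3, spare4, spare5 and pocket5 below 0.012 m and angle between the z axis of each of kit1, kit2, kit3, kit4, kit5 and the z axis of tray, either way round below 0.06 rad and angle between the x axis of each of kit1, kit2, kit3, kit4, kit5 and the x axis of tray, either way round below 0.25 rad and z of kit1 in the frame of tray between 0.0065 and 0.0115 m and z of kit2 in the frame of tray between 0.0065 and 0.0115 m and z of kit3 in the frame of tray between 0.0065 and 0.0115 m and z of kit4 in the frame of tray between 0.0065 and 0.0115 m and z of kit5 in the frame of tray between 0.0065 and 0.0115 m and ((angle between the z axis of spare1 and the z axis of tray, either way round below 0.06 rad and angle between the x axis of spare1 and the x axis of tray, either way round below 0.25 rad and z of spare1 in the frame of tray between 0.0065 and 0.0115 m) or (angle between the x axis of spare1 and the z axis of rack, either way round below 0.15 rad and z of spare1 in the frame of rack between 0.086 and 0.098 m and y of spare1 in the frame of rack between -0.015 and 0.015 m)) and ((angle between the z axis of spare2 and the z axis of tray, either way round below 0.06 rad and angle between the x axis of spare2 and the x axis of tray, either way round below 0.25 rad and z of spare2 in the frame of tray between 0.0065 and 0.0115 m) or (angle between the x axis of spare2 and the z axis of rack, either way round below 0.15 rad and z of spare2 in the frame of rack between 0.086 and 0.098 m and y of spare2 in the frame of rack between -0.015 and 0.015 m)) and ((angle between the z axis of spare3 and the z axis of tray, either way round below 0.06 rad and angle between the x axis of spare3 and the x axis of tray, either way round below 0.25 rad and z of spare3 in the frame of tray between 0.0065 and 0.0115 m) or (angle between the x axis of spare3 and the z axis of rack, either way round below 0.15 rad and z of spare3 in the frame of rack between 0.086 and 0.098 m and y of spare3 in the frame of rack between -0.015 and 0.015 m)) and ((angle between the z axis of spare4 and the z axis of tray, either way round below 0.06 rad and angle between the x axis of spare4 and the x axis of tray, either way round below 0.25 rad and z of spare4 in the frame of tray between 0.0065 and 0.0115 m) or (angle between the x axis of spare4 and the z axis of rack, either way round below 0.15 rad and z of spare4 in the frame of rack between 0.086 and 0.098 m and y of spare4 in the frame of rack between -0.015 and 0.015 m)) and ((angle between the z axis of spare5 and the z axis of tray, either way round below 0.06 rad and angle between the x axis of spare5 and the x axis of tray, either way round below 0.25 rad and z of spare5 in the frame of tray between 0.0065 and 0.0115 m) or (angle between the x axis of spare5 and the z axis of rack, either way round below 0.15 rad and z of spare5 in the frame of rack between 0.086 and 0.098 m and y of spare5 in the frame of rack between -0.015 and 0.015 m))), for 0.3 s.
3. the keeper is closed again (within 8 mm) (value of joint keeper below 0.008 m), for 0.2 s.
4. the green button is pressed down (at least 4.5 mm) (value of joint call above 0.0045 m), for 0.05 s.
At the end, for the whole second after the job is handed in: Each pocket holds one plate flat on its floor (within 0.06 rad, 12 mm of the pocket point), orange end at the mark; other spares stand in rack slots within 0.15 rad, none stacked; keeper closed within 8 mm; plates at rest (all of step 2 and linear speed of each of kit1, kit2, kit3, kit4, kit5, spare1, spare2, spare3, spare4, spare5 below 0.03 m/s and value of joint keeper below 0.008 m); the robot touches nothing.
It fails at once if the black fitting is moved more than 60 mm (distance of elbow from where it was at the start of the episode above 0.06 m).
It fails at once if the marker pen is moved more than 60 mm (distance of marker from where it was at the start of the episode above 0.06 m).
Of kit1, kit2, kit3, kit4, kit5 only 1 to 2 are there at a start; the rules pass over those that are not, and their reading is None.
Of spare1, spare2, spare3, spare4, spare5 only 4 to 5 are there at a start; the rules pass over those that are not, and their reading is None.
At some moment in a run one of tray may be knocked a few centimetres aside while the robot is not near it.
Once in a run the grip may slacken for a moment while it holds something.
It also fails if it takes over 210 s, if anything falls off the work surface, if the arm or the gripper's body presses on something with over 40 N, if the wrist force passes 120 N, or if a joint passes its speed limit or range.

## Working session

There is one attempt and no reset: what is moved stays moved. The work goes in short steps, Python scripts to look and compute and a shell command to move; the robot and the scene stay as the last step left them, time stands still between calls to the robot, and variables do not carry over. Pictures are saved under pics/ and viewed, and the job is handed in when it is done.

```bash
mkdir -p pics; ls
python3 - <<'E'
from bench import *
import cv2
print(state())
for n in("scene","top"):
    print(n,camera_info(n)); cv2.imwrite(f"pics/{n}0.png",get_image(n))
E
```

```text
pics
{'t': 0.0, 'joints': array([ 1.16560439e+00,  1.31150854e-01,  1.48930102e+00, -1.80554861e-05,
        1.52301122e+00, -8.53658916e-02]), 'joint_velocities': array([-4.90335663e-04, -3.91750502e-04, -5.73344410e-04,  2.34659950e-04,
       -2.80262459e-05,  1.06951406e-03]), 'joint_torque': array([-1.42778888e-03, -5.69384551e+01, -5.00552917e+01, -5.07595832e-04,
        1.48698053e-02,  1.40208246e-05]), 'ee_pos': array([0.18840183, 0.56910946, 0.25523862]), 'orientation': array([ 4.88659243e-04,  8.10678557e-01,  5.85490737e-01, -7.97451891e-04]), 'ft_force': array([ 0.62864371, -1.38674307,  0.53794934]), 'wrist_torque': array([-0.04196425,  0.04356166,  0.03405808]), 'grip_width': 0.0853978296622691}
scene {'camera_matrix': array([[490.621502  ,   0.        , 318.44458286],
       [  0.        , 490.621502  , 235.63334508],
       [  0.        ,   0.        ,   1.        ]]), 'origin': array([0.97457357, 0.41898439, 0.92240025]), 'attitude': array([0.41870513, 0.13727932, 0.26242733, 0.8584709 ])}
top {'camera_matrix': array([[579.03600682,   0.        , 326.03982254],
       [  0.        , 579.03600682, 245.72883678],
       [  0.        ,   0.        ,   1.        ]]), 'origin': array([0.3991951 , 0.04891809, 1.30460948]), 'attitude': array([-0.70260801, -0.048971  ,  0.03857604,  0.70884111])}
```

View pics/scene0.png

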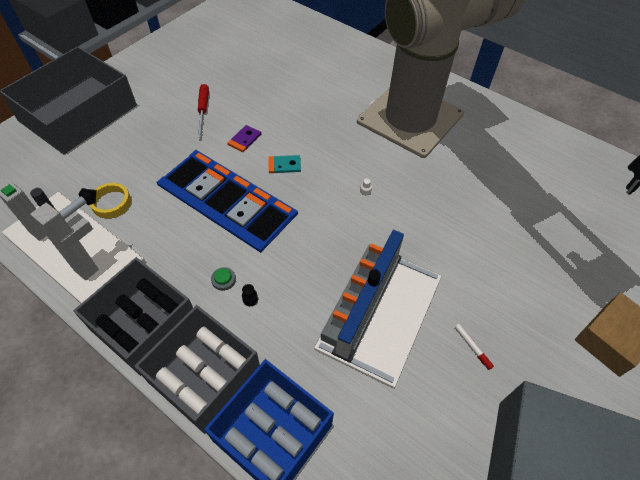

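View pics/top0.png

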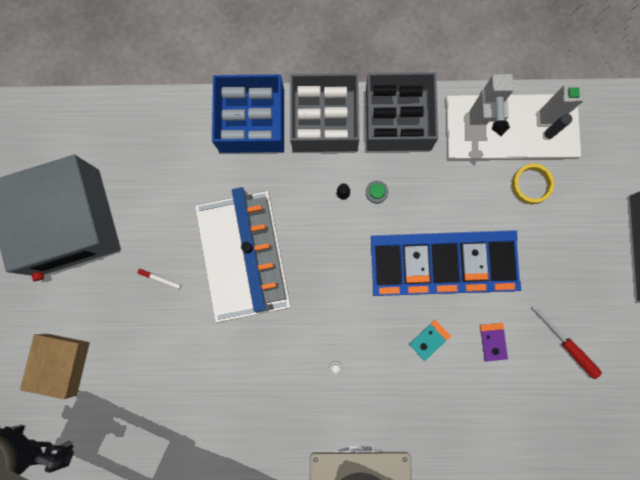

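```bash
cat > h.py <<'E'
from bench import *
import cv2, numpy as np
from scipy.spatial.transform import Rotation as R
def rot(q): return R.from_quat([q[1],q[2],q[3],q[0]]).as_matrix()
def px2w(cam,uv,z):
    c=camera_info(cam);K=c["camera_matrix"];A=rot(c["attitude"]);o=c["origin"]
    uv=np.atleast_2d(np.array(uv,float));d=np.c_[(uv[:,0]-K[0,2])/K[0,0],-(uv[:,1]-K[1,2])/K[1,1],-np.ones(len(uv))]@A.T
    return o+d*((z-o[2])/d[:,2])[:,None]
def w2px(cam,P):
    c=camera_info(cam);K=c["camera_matrix"];A=rot(c["attitude"]);o=c["origin"]
    p=(np.atleast_2d(P)-o)@A
    return np.c_[K[0,2]+K[0,0]*p[:,0]/-p[:,2],K[1,2]-K[1,1]*p[:,1]/-p[:,2]]
def blobs(img,lo,hi,amin=30):
    m=cv2.inRange(cv2.cvtColor(img,cv2.COLOR_BGR2HSV),lo,hi)
    cs,_=cv2.findContours(m,cv2.RETR_EXTERNAL,cv2.CHAIN_APPROX_NONE)
    return [(cv2.minAreaRect(c),cv2.contourArea(c),c) for c in cs if cv2.contourArea(c)>amin]
def move(target_xyz,ang=None,grasp=True):
    """print pendant numbers to bring grasp point to target; ang=world angle of tool x (deg, mod 180)"""
    s=state();M=rot(s["orientation"]);p=s["ee_pos"]+(M[:,2]*0.006 if grasp else 0)
    d=M.T@(np.array(target_xyz)-p);cur=np.degrees(np.arctan2(M[1,0],M[0,0]))
    out=[round(float(v)/.3,4) for v in d]
    if ang is not None:
        a=(ang-cur+90)%180-90; out.append(round(-a/45,4))  # tool z down: world +ccw = tool -z turn
    print("rows xyz(/0.3) spin:",out,"cur ang",round(cur,2),"grasp",p.round(4),"w",round(s["grip_width"],4),"t",round(s["t"],2),"F",s["ft_force"].round(1),"j6",s["joints"][5].round(2))
E
python3 - <<'E'
from h import *
img=get_image("top");cv2.imwrite("pics/t1.png",img)
for n,lo,hi,z in(("orange",(5,150,120),(18,255,255),.092),("blue",(105,150,50),(125,255,255),.011),("green",(50,120,60),(75,255,255),.02)):
    for r,a,c in blobs(img,lo,hi): print(n,np.round(r[0],1),np.round(r[1],1),round(r[2],1),a,px2w("top",[r[0]],z).round(4)[0][:2],px2w("top",[r[0]],.011).round(4)[0][:2])
print(px2w("top",[(247,247)],.136),px2w("top",[(241,190),(261,311)],.106))
c=cv2.resize(img[180:330,190:300],None,fx=5,fy=4,interpolation=cv2.INTER_CUBIC)
cv2.imwrite("pics/crop_rack.png",c)
cv2.imwrite("pics/crop_tray.png",cv2.resize(img[220:370,360:530],None,fx=4,fy=4))
E
```

```text
orange [491.2 326.7] [ 5.6 22.1] 84.3 99.5 [ 0.3784 -0.2736] [ 0.3771 -0.2951]
orange [440.6 329.8] [22.   5.2] 47.3 96.0 [ 0.3729 -0.1693] [ 0.3711 -0.1839]
orange [389. 290.] [ 4. 18.] 90.0 72.0 [ 0.4559 -0.0645] [ 0.4597 -0.0721]
orange [418.  289.5] [ 5. 18.] 90.0 75.5 [ 0.4564 -0.1249] [ 0.4602 -0.1365]
orange [447.  288.5] [ 5. 18.] 90.0 73.5 [ 0.458  -0.1853] [ 0.4619 -0.2009]
orange [475.  287.5] [ 5. 18.] 90.0 75.5 [ 0.4595 -0.2435] [ 0.4636 -0.2631]
orange [504.5 286.5] [ 5. 19.] 90.0 76.5 [ 0.4611 -0.3048] [ 0.4652 -0.3284]
orange [268.5 285.7] [ 4.3 13.7] 78.7 44.0 [0.4671 0.1874] [0.4716 0.1966]
orange [417.5 279. ] [ 6. 23.] 90.0 123.0 [ 0.4783 -0.1245] [ 0.4836 -0.1361]
orange [476. 277.] [ 6. 22.] 90.0 113.0 [ 0.4814 -0.2465] [ 0.4869 -0.2662]
orange [265.  266.1] [ 4.1 14.5] 78.7 47.0 [0.5083 0.195 ] [0.5156 0.2047]
orange [261.2 246.8] [ 4.3 14.3] 78.7 46.5 [0.5495 0.2032] [0.5595 0.2135]
orange [257.5 227.5] [ 4.4 13.6] 80.5 46.0 [0.5907 0.2114] [0.6035 0.2222]
orange [254.1 208.5] [ 4.5 14.1] 78.7 48.0 [0.6318 0.2189] [0.6473 0.2303]
blue [253.9 278.8] [63.2 10.5] 79.8 541.0 [0.4873 0.2296] [0.4873 0.2296]
blue [445.5 262.9] [ 59.3 147.1] 88.0 7405.5 [ 0.519  -0.1995] [ 0.519  -0.1995]
blue [242.4 217.3] [58.1 10.2] 79.4 488.5 [0.6274 0.2567] [0.6274 0.2567]
blue [247.5 113. ] [69. 76.] -0.0 5166.5 [0.8728 0.2473] [0.8728 0.2473]
green [376.8 190.6] [14.3 14.3] 63.4 154.5 [ 0.6837 -0.0485] [ 0.6857 -0.0492]
green [573.5  92. ] [8. 9.] 90.0 71.0 [ 0.9095 -0.504 ] [ 0.9131 -0.5079]
[[0.54377116 0.22664809 0.136     ]] [[0.66915221 0.24503107 0.106     ]
 [0.41430657 0.20109913 0.106     ]]
```

View pics/crop_rack.png

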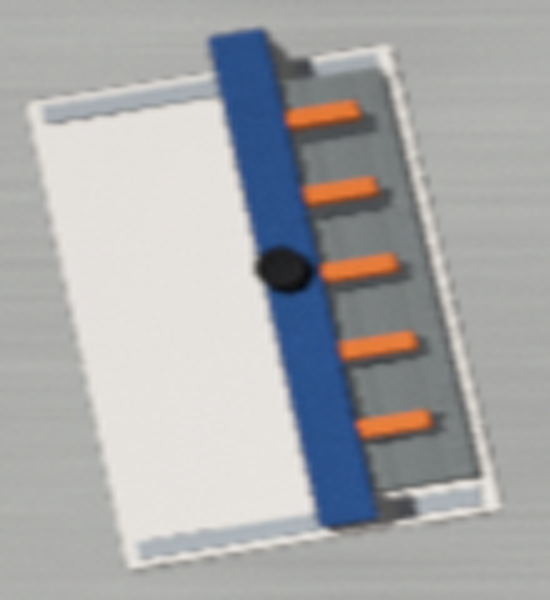

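View pics/crop_tray.png

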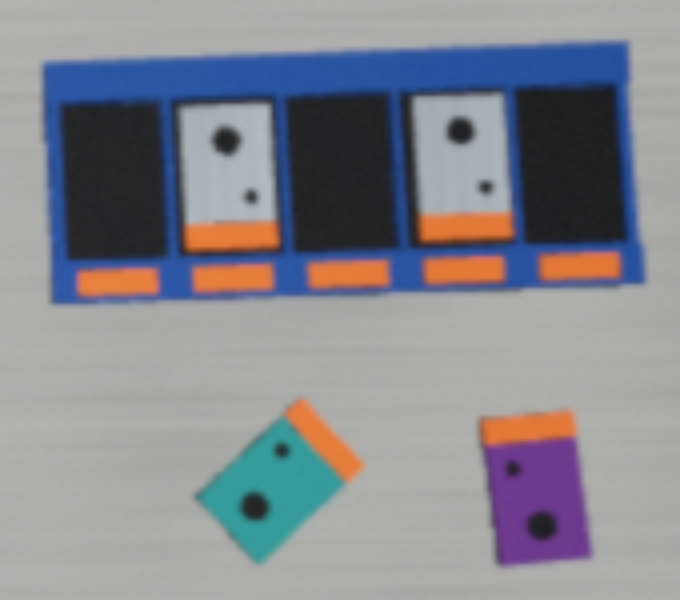

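Run:
```python
from h import *
move((.545,.226,.22),10.8)
```

```text
rows xyz(/0.3) spin: [-0.7122, 1.4879, 0.0991, np.float64(1.3527)] cur ang 71.67 grasp [0.1885 0.5692 0.2495] w 0.0855 t 0.15 F [-0.3 -0.2 -0.1] j6 -0.09
```

```bash
python3 -m pendant '[[[-0.48,1,0.05,1],[-0.48,1,0.05,1],[-0.48,1,0.05,1],[-0.48,1,0.05,1],[-0.48,1,0.05,1],[-0.48,1,0.05,1],[-0.48,1,0.05,1],[-0.48,1,0.05,1],[-0.48,1,0.05,1],[-0.48,1,0.05,1]]]' 0 30
python3 - <<'E'
from h import *
move((.545,.226,.22),10.8)
E
```

```text
t: 0.98
ee_pos: [0.4294, 0.3367, 0.2408]
orientation: [0.0, 0.974, 0.229, -0.0]
ft_force: [-0.5, -0.1, 1.0]
grip_width: 0.0425
rows xyz(/0.3) spin: [0.181, 0.5018, 0.0491, np.float64(0.3473)] cur ang 26.43 grasp [0.4294 0.3367 0.2348] w 0.0425 t 0.98 F [-0.5 -0.1  1. ] j6 0.11
```

Good tracking (opening 0 gives 42.5 mm). Continue over the knob, then verify in a picture.

```bash
python3 -m pendant '[[[0.181,0.502,0.05,0.35],[0.181,0.502,0.05,0.35],[0.181,0.502,0.05,0.35],[0.181,0.502,0.05,0.35],[0.181,0.502,0.05,0.35],[0.181,0.502,0.05,0.35],[0.181,0.502,0.05,0.35],[0.181,0.502,0.05,0.35],[0.181,0.502,0.05,0.35],[0.181,0.502,0.05,0.35]]]' 0.0
python3 - <<'E'
from h import *
move((.545,.226,.129),10.8)
im=get_image("scene");u=w2px("scene",[(.545,.226,.136)])[0].astype(int);print(u)
cv2.imwrite("pics/s2.png",cv2.resize(im[u[1]-100:u[1]+80,u[0]-110:u[0]+110],None,fx=3,fy=3))
E
```

```text
t: 1.82
ee_pos: [0.5436, 0.2297, 0.2266]
orientation: [-0.0, 0.995, 0.096, 0.0]
ft_force: [-0.4, 0.4, -0.6]
grip_width: 0.0426
rows xyz(/0.3) spin: [0.0023, 0.013, 0.3054, np.float64(0.0054)] cur ang 11.04 grasp [0.5436 0.2297 0.2206] w 0.0426 t 1.82 F [-0.4  0.4 -0.6] j6 0.12
[371 272]
```

View pics/s2.png

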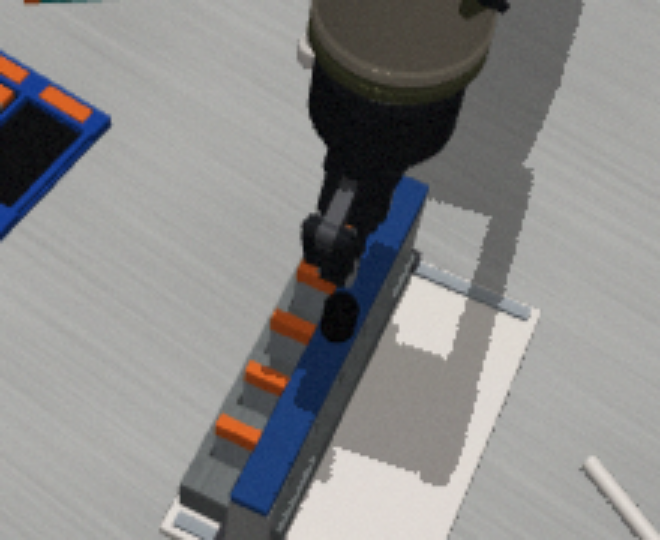

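```bash
python3 -m pendant '[[[0.0,0.0,0.15,0],[0.0,0.0,0.305,0],[0.0,0.0,0.305,0],[0.0,0.0,0.305,0],[0.0,0.0,0.305,0],[0.0,0.0,0.305,0],[0.0,0.0,0.305,0],[0.0,0.0,0.305,0],[0.0,0.0,0.305,0],[0.0,0.0,0.305,0]]]' 0.0
python3 - <<'E'
from h import *
move((.545,.226,.129),10.8)
im=get_image("scene");u=w2px("scene",[(.545,.226,.136)])[0].astype(int);print(u)
cv2.imwrite("pics/s3.png",cv2.resize(im[u[1]-60:u[1]+60,u[0]-75:u[0]+75],None,fx=5,fy=5))
E
```

```text
t: 2.7
ee_pos: [0.5445, 0.2284, 0.1353]
orientation: [-0.0, 0.995, 0.095, 0.0]
ft_force: [0.5, -0.3, -0.1]
grip_width: 0.0429
rows xyz(/0.3) spin: [0.0002, 0.0083, 0.0009, np.float64(0.0028)] cur ang 10.92 grasp [0.5445 0.2284 0.1293] w 0.0429 t 2.7 F [ 0.5 -0.3 -0.1] j6 0.12
[371 272]
```

View pics/s3.png

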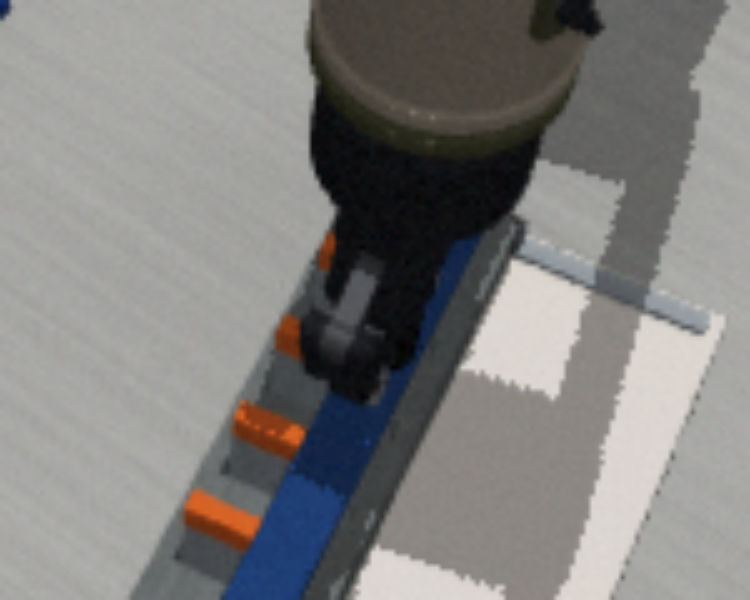

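```bash
python3 -m pendant '[[[0,0,0,0],[0,0,0,0],[0,0,0,0],[0,0,0,0],[0,0,0,0],[0,0,0,0],[0,0,0,0],[0,-0.01,0,0],[0,-0.02,0,0],[0,-0.03,0,0]]]' 1 25
python3 -m pendant '[[[0,-0.03,0,0],[0,-0.06,0,0],[0,-0.09,0,0],[0,-0.12,0,0],[0,-0.15,0,0],[0,-0.18,0,0],[0,-0.2,0,0],[0,-0.21,0,0],[0,-0.215,0,0],[0,-0.215,0,0]]]'
python3 -m pendant '[[[0,0,0,0],[0,0,0,0],[0,0,0,0],[0,0,0,0],[0,0,-0.05,0],[0,0,-0.1,0],[0,0,-0.2,0],[0,0,-0.3,0],[0,0,-0.3,0],[0,0,-0.3,0]]]' 0
python3 - <<'E'
from h import *
move((.545,.226,.129),10.8)
im=get_image("top");cv2.imwrite("pics/t4.png",im)
E
```

```text
t: 3.58
ee_pos: [0.5424, 0.2374, 0.1349]
orientation: [0.0, 0.995, 0.095, -0.0]
ft_force: [-3.5, -1.9, 4.6]
grip_width: 0.0214
t: 4.42
ee_pos: [0.5308, 0.2979, 0.1349]
orientation: [0.003, 0.995, 0.095, -0.0]
ft_force: [-3.5, -16.8, 9.2]
grip_width: 0.021
t: 5.25
ee_pos: [0.5318, 0.3016, 0.2278]
orientation: [-0.001, 0.995, 0.095, 0.003]
ft_force: [0.2, 0.9, 0.1]
grip_width: 0.0427
rows xyz(/0.3) spin: [-0.0064, 0.2563, 0.309, np.float64(0.0033)] cur ang 10.95 grasp [0.5318 0.3016 0.2218] w 0.0427 t 5.25 F [0.2 0.9 0.1] j6 0.24
```

View pics/t4.png

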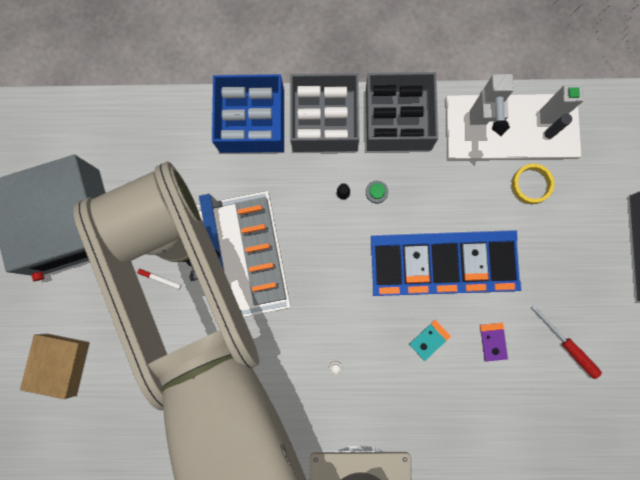

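Run:
```python
from h import *
im=cv2.imread("pics/t4.png")
P=[]
for r,a,c in blobs(im,(5,150,100),(18,255,255)):
    if r[0][0]<300:
        w=px2w("top",[r[0]],.092)[0];P.append(w);print(np.round(r[0],1),np.round(r[1],1),round(r[2],1),w.round(4))
P=np.array(P);v=P[-1]-P[0];print(np.degrees(np.arctan2(v[1],v[0])),np.linalg.norm(v),P.mean(0))
for f in("pics/t1.png","pics/t4.png"):
    for r,a,c in blobs(cv2.imread(f),(105,150,50),(125,255,255)):
        if 180<r[0][0]<275 and r[0][1]>170:
            pt=min(c[:,0],key=lambda p:p[1]);pr=max(c[:,0],key=lambda p:p[0]-.3*p[1]) ;print(f,r,pt,px2w("top",[pt],.106))
```

```text
[263.5 286.7] [ 4.3 23.9] 78.7 [0.4651 0.1979 0.092 ]
[260.6 267.1] [ 4.3 23.5] 78.7 [0.5064 0.2042 0.092 ]
[257.  247.7] [ 4.5 22.9] 78.7 [0.5475 0.2121 0.092 ]
[253.  228.5] [ 4.5 22.9] 78.7 [0.5887 0.2209 0.092 ]
[249.5 209.4] [ 4.5 23.5] 78.7 [0.6299 0.2288 0.092 ]
10.62242365382686 0.1677163547625063 [0.54750482 0.21277122 0.092     ]
pics/t1.png ((253.87274169921875, 278.7929382324219), (63.24361801147461, 10.4520263671875), 79.79602813720703) [252 247] [[0.54738056 0.22073929 0.106     ]]
pics/t1.png ((242.42453002929688, 217.26416015625), (58.05088806152344, 10.197298049926758), 79.3803482055664) [241 188] [[0.67347192 0.24507553 0.106     ]]
pics/t4.png ((210.10916137695312, 228.0027313232422), (66.43754577636719, 10.3233060836792), 80.13418579101562) [206 195] [[0.65919729 0.31915443 0.106     ]]
```

Run:
```python
from h import *
move((.4651,.1979,.170),10.7)
```

```text
rows xyz(/0.3) spin: [-0.2806, 0.2962, 0.1647, np.float64(0.0054)] cur ang 10.94 grasp [0.5308 0.3011 0.2196] w 0.0428 t 5.3 F [ 0.  -0.4 -0.7] j6 0.24
```

```bash
python3 -m pendant '[[[-0.28,0.296,0.05,0.005],[-0.28,0.296,0.1,0.005],[-0.28,0.296,0.165,0.005],[-0.28,0.296,0.165,0.005],[-0.28,0.296,0.165,0.005],[-0.28,0.296,0.165,0.005],[-0.28,0.296,0.165,0.005],[-0.28,0.296,0.165,0.005],[-0.28,0.296,0.165,0.005],[-0.28,0.296,0.165,0.005]]]' 0.39 40
python3 - <<'E'
from h import *
move((.4651,.1979,.070),10.7)
E
```

```text
t: 6.13
ee_pos: [0.4655, 0.1982, 0.1761]
orientation: [-0.0, 0.996, 0.094, 0.001]
ft_force: [-0.4, -0.2, -0.2]
grip_width: 0.0262
rows xyz(/0.3) spin: [-0.002, 0.0009, 0.3337, np.float64(0.001)] cur ang 10.75 grasp [0.4655 0.1982 0.1701] w 0.0262 t 6.13 F [-0.4 -0.2 -0.2] j6 0.11
```

```bash
python3 -m pendant '[[[0,0,0.05,0],[0,0,0.12,0],[0,0,0.19,0],[0,0,0.25,0],[0,0,0.3,0],[0,0,0.33,0],[0,0,0.33,0],[0,0,0.33,0],[0,0,0.33,0],[0,0,0.33,0]]]'
python3 -m pendant '[[[0,0,0,0],[0,0,0,0],[0,0,0,0],[0,0,0,0],[0,0,0,0],[0,0,0,0],[0,0,0,0],[0,0,0,0],[0,0,0,0],[0,0,0,0]]]' 1 60
python3 - <<'E'
from h import *
move((.4651,.1979,.070),10.7)
im=get_image("scene");u=w2px("scene",[(.465,.2,.09)])[0].astype(int)
cv2.imwrite("pics/s5.png",cv2.resize(im[u[1]-70:u[1]+70,u[0]-90:u[0]+90],None,fx=4,fy=4))
E
```

```text
t: 6.97
ee_pos: [0.4657, 0.1978, 0.0777]
orientation: [-0.0, 0.996, 0.093, 0.001]
ft_force: [0.8, 0.7, 0.4]
grip_width: 0.0263
t: 7.8
ee_pos: [0.4655, 0.1977, 0.0774]
orientation: [-0.0, 0.996, 0.093, 0.001]
ft_force: [-0.9, -0.8, 6.3]
grip_width: 0.0072
rows xyz(/0.3) spin: [-0.0014, -0.001, 0.0046, np.float64(-0.0)] cur ang 10.7 grasp [0.4656 0.1977 0.0714] w 0.0072 t 7.8 F [-0.9 -0.8  6.3] j6 0.11
```

View pics/s5.png

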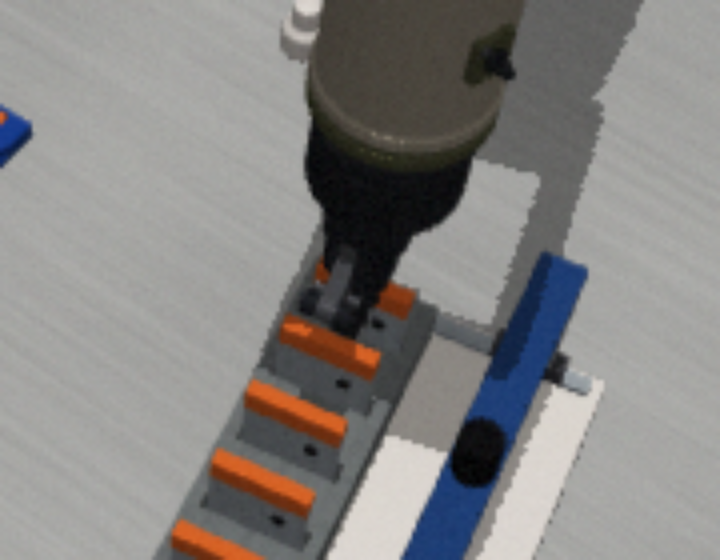

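```bash
python3 -m pendant '[[[0,0,-0.03,0],[0,0,-0.07,0],[0,0,-0.12,0],[0,0,-0.17,0],[0,0,-0.22,0],[0,0,-0.27,0],[0,0,-0.32,0],[0,0,-0.36,0],[0,0,-0.36,0],[0,0,-0.36,0]]]'
python3 - <<'E'
from h import *
im=get_image("top");cv2.imwrite("pics/t6.png",im)
T=[]
for r,a,c in blobs(im,(5,150,100),(18,255,255)):
    if 370<r[0][0]<530 and 281<r[0][1]<300: T.append(r[0])
W=px2w("top",T,.011)[:,:2];W=W[np.argsort(W[:,1])];v=W[-1]-W[0];th=np.arctan2(-v[0],v[1])
print(W.round(4),np.degrees(th),np.linalg.norm(v))
b=max((x for x in blobs(im,(105,150,50),(125,255,255)) if 370<x[0][0][0]<530),key=lambda x:x[1])
c=px2w("top",[b[0][0]],.011)[0,:2];ex=np.array([np.cos(th),np.sin(th)]);ey=np.array([-np.sin(th),np.cos(th)])
print("tray c",c,"mark mean rel",(W.mean(0)-c)@ex,(W.mean(0)-c)@ey)
move((.5,-.2,.19),np.degrees(th))
im=get_image("scene");cv2.imwrite("pics/s6.png",im[180:420,250:570])
E
```

```text
t: 8.68
ee_pos: [0.4652, 0.1976, 0.1853]
orientation: [-0.0, 0.996, 0.093, 0.001]
ft_force: [-0.6, -0.3, -0.8]
grip_width: 0.0077
[[ 0.4652 -0.3284]
 [ 0.4636 -0.2631]
 [ 0.4619 -0.2009]
 [ 0.4602 -0.1365]
 [ 0.4586 -0.0721]] 1.4891932112919517 0.2564677960072502
tray c [ 0.51904766 -0.19947267] mark mean rel -0.05714898966663761 0.0007493680239773358
rows xyz(/0.3) spin: [-0.1298, 1.3235, -0.0395, np.float64(0.2047)] cur ang 10.7 grasp [0.4645 0.1974 0.1781] w 0.0076 t 8.73 F [-0.3 -0.3 -1.8] j6 0.11
```

View pics/s6.png

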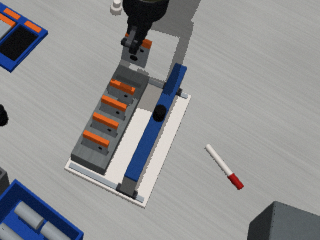

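```bash
cat >> h.py <<'E'
def tray(tag,name="top"):
    im=get_image(name);cv2.imwrite(f"pics/{tag}.png",im)
    b=max((x for x in blobs(im,(105,150,50),(125,255,255)) if x[0][0][0]>330),key=lambda x:x[1])
    (cx,cy),(w,h),a=b[0]
    bx=cv2.boxPoints(b[0]);W=px2w(name,bx,.011)[:,:2];c=px2w(name,[(cx,cy)],.011)[0,:2]
    T=[];hull=cv2.convexHull(b[2])
    for r,ar,q in blobs(im,(5,150,100),(18,255,255)):
        if cv2.pointPolygonTest(hull,r[0],False)>0:T.append((r[0],ar))
    W=px2w(name,[t[0] for t in T],.011)[:,:2]
    e=[np.linalg.norm(bx[i]-bx[i-1]) for i in range(4)];i=int(np.argmax(e));B=px2w(name,bx,.011)[:,:2];v=B[i]-B[i-1];v*=np.sign(v[1])
    th=np.arctan2(-v[0],v[1]);ex=np.array([np.cos(th),np.sin(th)]);ey=np.array([-np.sin(th),np.cos(th)])
    print("tray",c.round(4),"th",round(np.degrees(th),2),"size mm",(np.array(sorted((w,h)))*2.234).round(0))
    for t,w in zip(T,W): print("  orange tray xy mm",((w-c)@ex*1e3).round(1),((w-c)@ey*1e3).round(1),"area",t[1])
    return c,th,ex,ey
E
python3 - <<'E'
from h import *
c,th,ex,ey=tray("t7")
for k in (1,3,5): print(k,(c+.040*ex+(k-3)*.064*ey).round(4))
p=c+.040*ex+.128*ey
move((p[0],p[1],.17),np.degrees(th))
E
```

```text
tray [ 0.519  -0.1995] th 1.57 size mm [133. 329.]
  orange tray xy mm -55.8 129.0 area 72.0
  orange tray xy mm -57.0 64.5 area 75.5
  orange tray xy mm -57.1 0.1 area 73.5
  orange tray xy mm -57.2 -62.0 area 74.5
  orange tray xy mm -57.3 -127.4 area 75.5
  orange tray xy mm -33.6 64.4 area 123.5
  orange tray xy mm -33.9 -64.7 area 121.0
1 [ 0.5625 -0.3263]
3 [ 0.559  -0.1984]
5 [ 0.5555 -0.0704]
rows xyz(/0.3) spin: [0.1342, 0.9333, 0.0235, np.float64(0.2029)] cur ang 10.71 grasp [0.4639 0.1972 0.1771] w 0.0071 t 8.83 F [ 0.4  1.  -1.3] j6 0.11
```

```bash
python3 -m pendant '[[[0.134,0.933,0.0,0.203],[0.134,0.933,0.0,0.203],[0.134,0.933,0.0,0.203],[0.134,0.933,0.0,0.203],[0.134,0.933,0.0,0.203],[0.134,0.933,0.0,0.203],[0.134,0.933,0.0,0.203],[0.134,0.933,0,0.203],[0.134,0.933,0,0.203],[0.134,0.933,0,0.203]]]'
python3 - <<'E'
from h import *
move((.5555,-.0704,.066),1.57)
im=get_image("scene");cv2.imwrite("pics/s8.png",cv2.resize(im[100:300,140:400],None,fx=3,fy=3))
E
```

```text
t: 9.67
ee_pos: [0.5554, -0.0698, 0.183]
orientation: [-0.001, 1.0, 0.013, -0.001]
ft_force: [-0.8, -0.1, -1.1]
grip_width: 0.0074
rows xyz(/0.3) spin: [0.0013, 0.0023, 0.3699, np.float64(-0.0011)] cur ang 1.52 grasp [ 0.5554 -0.0698  0.177 ] w 0.0074 t 9.67 F [-0.8 -0.1 -1.1] j6 -0.24
```

View pics/s8.png

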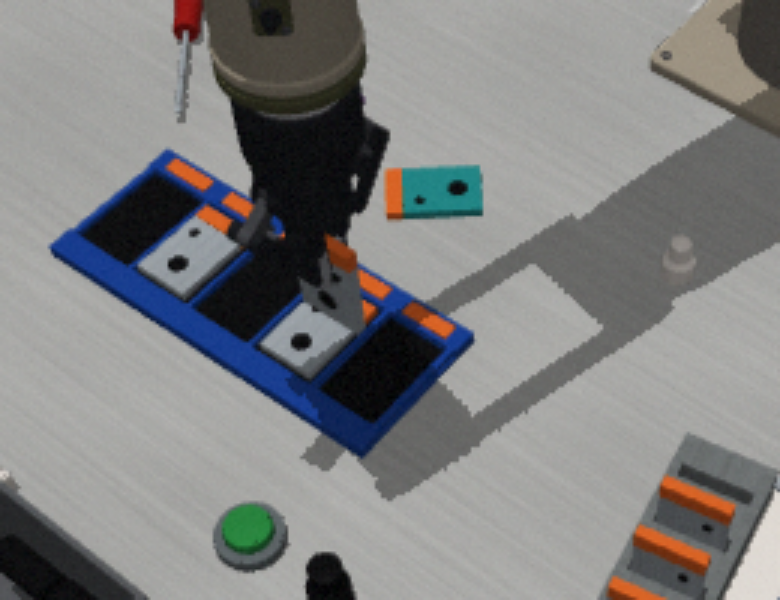

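```bash
python3 -m pendant '[[[0,0,0.1,0],[0,0.001,0.2,0],[0,0.001,0.28,0],[0,0.001,0.33,0],[0,0.001,0.35,0],[0,0.001,0.35,0],[0,0.001,0.35,0],[0,0.001,0.35,0],[0,0.001,0.35,0],[0,0.001,0.35,0]]]'
python3 - <<'E'
from h import *
c,th,ex,ey=tray("t9")
move((.5555,-.0704,.065),1.57)
im=get_image("scene");cv2.imwrite("pics/s9.png",cv2.resize(im[150:270,180:320],None,fx=5,fy=5))
E
```

```text
t: 10.55
ee_pos: [0.5572, -0.0706, 0.0808]
orientation: [0.0, 1.0, 0.014, 0.001]
ft_force: [0.0, -0.0, -2.0]
grip_width: 0.007
tray [ 0.5214 -0.2901] th 1.57 size mm [132. 147.]
  orange tray xy mm -57.1 28.6 area 74.5
  orange tray xy mm -57.2 -36.8 area 76.5
  orange tray xy mm -33.8 25.9 area 121.0
rows xyz(/0.3) spin: [-0.0049, -0.0008, 0.0317, np.float64(-0.0001)] cur ang 1.57 grasp [ 0.557  -0.0706  0.0745] w 0.0072 t 10.6 F [-0.1 -1.1 -2.3] j6 -0.24
```

View pics/s9.png

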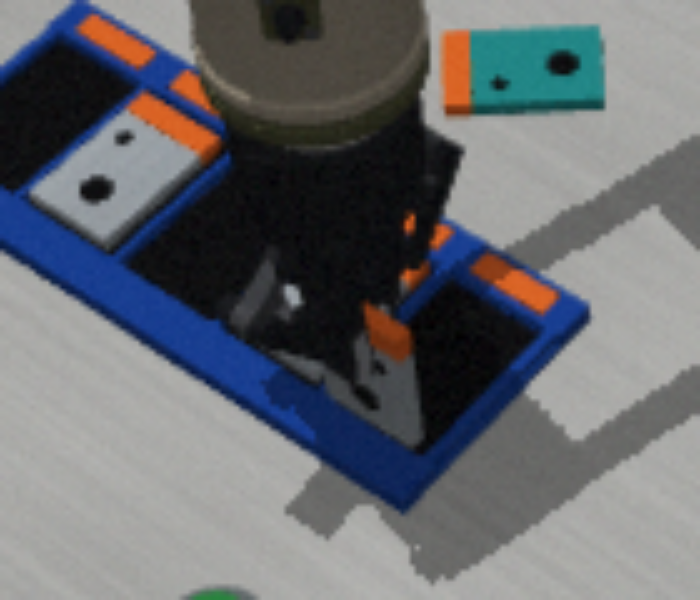

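```bash
python3 -m pendant '[[[-0.006,0,0,0],[-0.006,0,0,0],[-0.006,0,0.008,0],[-0.006,0,0.016,0],[-0.006,0,0.024,0],[-0.006,0,0.03,0],[-0.006,0,0.032,0],[-0.006,0,0.032,0],[-0.006,0,0.032,0],[-0.006,0,0.032,0]]]'
python3 - <<'E'
from h import *
move((.5555,-.0704,.065),1.57)
im=get_image("scene");cv2.imwrite("pics/s10.png",cv2.resize(im[180:270,220:320],None,fx=6,fy=6))
E
```

```text
t: 11.48
ee_pos: [0.5544, -0.0705, 0.0704]
orientation: [0.0, 1.0, 0.014, -0.0]
ft_force: [-3.9, 1.4, 8.4]
grip_width: 0.0075
rows xyz(/0.3) spin: [0.0036, -0.0002, -0.002, np.float64(0.0)] cur ang 1.57 grasp [ 0.5544 -0.0705  0.0644] w 0.0075 t 11.48 F [-3.9  1.4  8.4] j6 -0.25
```

View pics/s10.png

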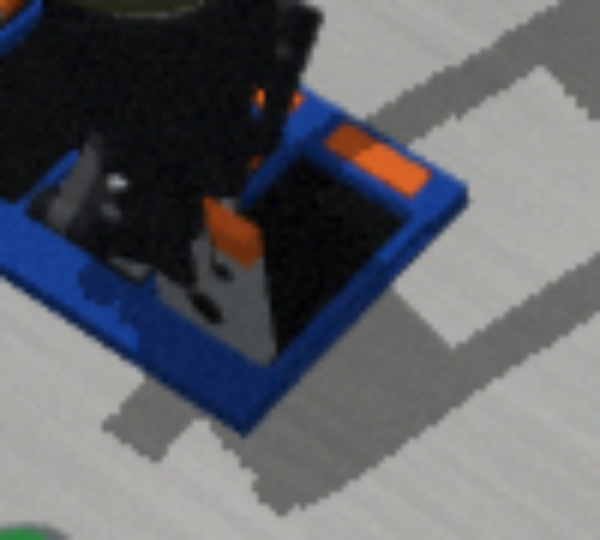

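```bash
python3 -m pendant '[[[0,0,0,0],[0,0,0,0],[0,0,0,0],[-0.01,0,0,0],[-0.02,0,0,0],[-0.03,0,0,0],[-0.04,0,0,0],[-0.05,0,0,0],[-0.06,0,0,0],[-0.06,0,0,0]]]' 0.5 20
python3 - <<'E'
from h import *
move((.5555,-.0704,.065),1.57)
im=get_image("scene");cv2.imwrite("pics/s11.png",cv2.resize(im[160:270,200:320],None,fx=6,fy=5))
E
```

```text
t: 12.37
ee_pos: [0.5357, -0.071, 0.0696]
orientation: [-0.0, 1.0, 0.014, -0.0]
ft_force: [-1.6, -0.5, 0.3]
grip_width: 0.0213
rows xyz(/0.3) spin: [0.0661, -0.0, -0.0048, np.float64(-0.0002)] cur ang 1.56 grasp [ 0.5357 -0.071   0.0636] w 0.0213 t 12.37 F [-1.6 -0.5  0.3] j6 -0.25
```

View pics/s11.png

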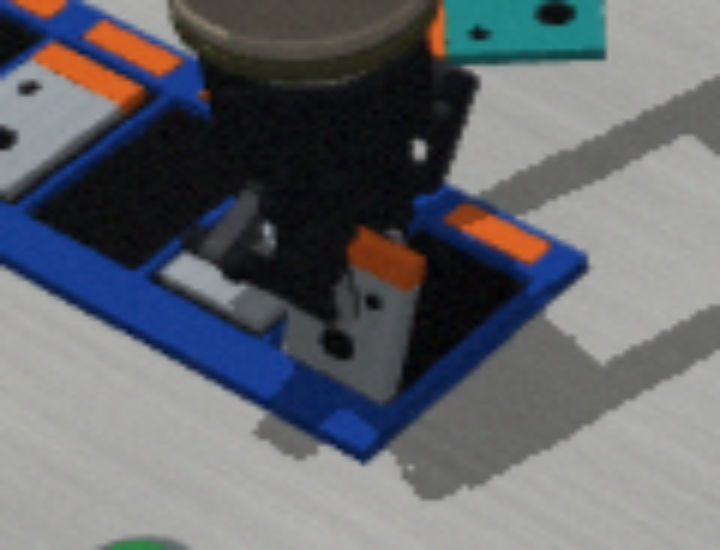

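```bash
python3 -m pendant '[[[-0.01,0,0,0],[-0.02,0,0,0],[-0.03,0,0,0],[-0.04,0,0,0],[-0.05,0,0,0],[-0.06,0,0,0],[-0.07,0,0.01,0],[-0.07,0,0.02,0],[-0.07,0,0.03,0],[-0.07,0,0.03,0]]]' -0.5
python3 - <<'E'
from h import *
move((.5555,-.0704,.065),1.57)
im=get_image("scene");cv2.imwrite("pics/s12.png",cv2.resize(im[140:270,190:320],None,fx=5,fy=4))
E
```

```text
t: 13.25
ee_pos: [0.5149, -0.0714, 0.0598]
orientation: [-0.0, 1.0, 0.014, -0.0]
ft_force: [-0.2, 0.2, -0.7]
grip_width: 0.0642
rows xyz(/0.3) spin: [0.1353, 0.0002, -0.0374, np.float64(-0.0002)] cur ang 1.56 grasp [ 0.5149 -0.0714  0.0538] w 0.0642 t 13.25 F [-0.2  0.2 -0.7] j6 -0.26
```

View pics/s12.png

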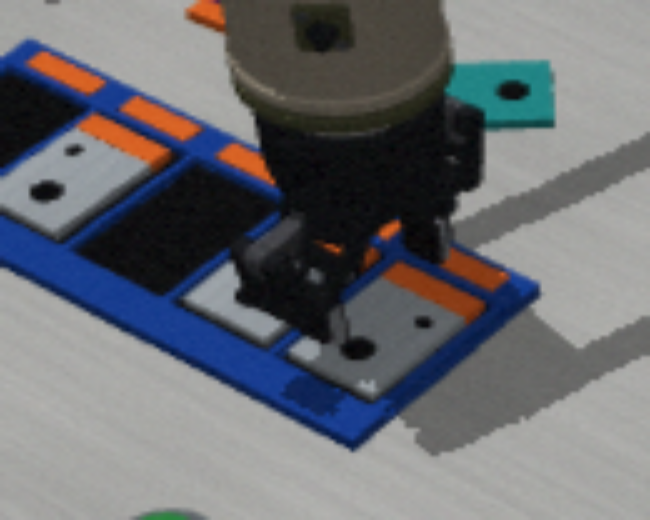

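```bash
python3 -m pendant '[[[0,0,-0.1,0],[0,0,-0.2,0],[0,0,-0.3,0],[0,0,-0.4,0],[0,-0.1,-0.4,0],[0,-0.2,-0.4,0],[0,-0.3,-0.4,0],[0,-0.4,-0.4,0],[0,-0.5,-0.4,0],[0,-0.5,-0.4,0]]]'
python3 - <<'E'
from h import *
c,th,ex,ey=tray("t13")
im=cv2.imread("pics/t13.png")
cv2.imwrite("pics/c13.png",cv2.resize(im[220:310,360:530],None,fx=4,fy=4))
move((.5064,.2042,.170),10.7)
E
```

```text
t: 14.13
ee_pos: [0.511, 0.0829, 0.1809]
orientation: [-0.001, 1.0, 0.015, 0.0]
ft_force: [-1.1, 0.5, 0.2]
grip_width: 0.064
tray [ 0.519  -0.1995] th 1.49 size mm [133. 329.]
  orange tray xy mm -56.0 128.9 area 72.0
  orange tray xy mm -57.2 64.4 area 75.5
  orange tray xy mm -57.2 0.0 area 73.5
  orange tray xy mm -57.1 -62.1 area 75.5
  orange tray xy mm -57.2 -127.5 area 76.5
  orange tray xy mm -33.8 127.8 area 118.0
  orange tray xy mm -33.8 64.3 area 123.5
  orange tray xy mm -33.8 -64.8 area 121.0
rows xyz(/0.3) spin: [-0.0031, -0.4117, 0.0163, np.float64(-0.1982)] cur ang 1.78 grasp [0.5112 0.0808 0.1748] w 0.0641 t 14.18 F [ 0.1 -0.6  0.4] j6 0.03
```

View pics/c13.png

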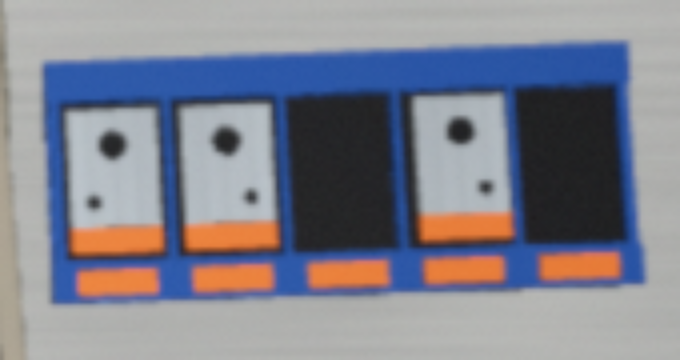

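```bash
python3 -m pendant '[[[-0.003,-0.41,0.016,-0.198],[-0.003,-0.41,0.016,-0.198],[-0.003,-0.41,0.016,-0.198],[-0.003,-0.41,0.016,-0.198],[-0.003,-0.41,0.016,-0.198],[-0.003,-0.41,0.016,-0.198],[-0.003,-0.41,0.016,-0.198],[-0.003,-0.41,0.016,-0.198],[-0.003,-0.41,0.016,-0.198],[-0.003,-0.41,0.016,-0.198]]]' 0.39 40
python3 - <<'E'
from h import *
move((.5064,.2045,.070),10.7)
E
```

```text
t: 15.02
ee_pos: [0.5073, 0.2004, 0.176]
orientation: [0.0, 0.996, 0.091, 0.0]
ft_force: [1.0, 0.6, 0.2]
grip_width: 0.026
rows xyz(/0.3) spin: [-0.0005, -0.0141, 0.3333, np.float64(-0.0069)] cur ang 10.39 grasp [0.5073 0.2004 0.17  ] w 0.026 t 15.02 F [1.  0.6 0.2] j6 0.1
```

```bash
python3 -m pendant '[[[0,-0.008,0.05,-0.005],[0,-0.008,0.12,-0.005],[0,-0.008,0.19,-0.005],[0,-0.008,0.25,-0.005],[0,-0.008,0.3,-0.005],[0,-0.008,0.33,-0.005],[0,-0.008,0.33,-0.005],[0,-0.008,0.33,-0.005],[0,-0.008,0.33,-0.005],[0,-0.008,0.33,-0.005]]]'
python3 -m pendant '[[[0,0,0,0],[0,0,0,0],[0,0,0,0],[0,0,0,0],[0,0,0,0],[0,0,0,0],[0,0,0,0],[0,0,0,0],[0,0,0,0],[0,0,0,0]]]' 1 60
python3 - <<'E'
from h import *
move((.5064,.2045,.070),10.7)
E
python3 -m pendant '[[[0,0,-0.03,0],[0,0,-0.07,0],[0,0,-0.12,0],[0,0,-0.17,0],[0,0,-0.22,0],[0,0,-0.27,0],[0,0,-0.32,0],[0,0,-0.36,0],[0,0,-0.36,0],[0,0,-0.36,0]]]'
python3 - <<'E'
from h import *
c,th,ex,ey=tray("t15")
p=c+.040*ex
print(p);move((p[0],p[1],.18),np.degrees(th))
im=get_image("scene");cv2.imwrite("pics/s15.png",im[150:400,200:560])
E
```

```text
t: 15.85
ee_pos: [0.5077, 0.2039, 0.0784]
orientation: [-0.0, 0.996, 0.093, 0.001]
ft_force: [0.1, -0.4, 0.2]
grip_width: 0.0262
t: 16.68
ee_pos: [0.5073, 0.2039, 0.078]
orientation: [-0.0, 0.996, 0.093, 0.001]
ft_force: [-1.7, -0.3, 6.5]
grip_width: 0.0073
rows xyz(/0.3) spin: [-0.0025, -0.0025, 0.0067, np.float64(0.0002)] cur ang 10.71 grasp [0.5073 0.2039 0.072 ] w 0.0073 t 16.68 F [-1.7 -0.3  6.5] j6 0.1
t: 17.52
ee_pos: [0.5072, 0.2039, 0.186]
orientation: [-0.0, 0.996, 0.093, 0.001]
ft_force: [0.0, 0.0, -1.6]
grip_width: 0.0071
tray [ 0.519  -0.1995] th 1.49 size mm [133. 329.]
  orange tray xy mm -56.0 128.9 area 72.0
  orange tray xy mm -57.2 64.5 area 75.5
  orange tray xy mm -57.2 0.1 area 72.5
  orange tray xy mm -57.1 -62.1 area 73.5
  orange tray xy mm -57.2 -127.5 area 75.5
  orange tray xy mm -33.8 127.9 area 119.0
  orange tray xy mm -33.8 64.3 area 122.5
  orange tray xy mm -33.8 -64.7 area 121.0
[ 0.55903518 -0.19847135]
rows xyz(/0.3) spin: [-0.0768, 1.3497, -0.0041, np.float64(0.2047)] cur ang 10.7 grasp [0.5065 0.2037 0.1788] w 0.0075 t 17.57 F [ 0.3 -0.3 -1.9] j6 0.1
```

View pics/s15.png

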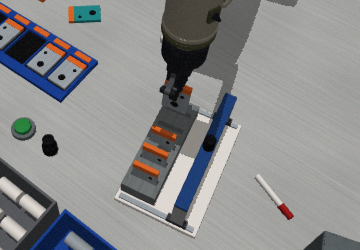

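```bash
python3 -m pendant '[[[-0.06,1,0,0.204],[-0.06,1,0,0.204],[-0.06,1,0,0.204],[-0.06,1,0,0.204],[-0.06,1,0,0.204],[-0.06,1,0,0.204],[-0.06,1,0,0.204],[-0.06,1,0,0.204],[-0.06,1,0,0.204],[-0.06,1,0,0.204]]]'
python3 - <<'E'
from h import *
move((.559,-.1985,.072),1.5)
E
```

```text
t: 18.45
ee_pos: [0.5439, -0.0945, 0.1836]
orientation: [-0.001, 1.0, 0.012, -0.001]
ft_force: [-0.0, 0.8, -1.2]
grip_width: 0.0072
rows xyz(/0.3) spin: [0.0427, 0.3482, 0.3514, np.float64(-0.0019)] cur ang 1.42 grasp [ 0.5438 -0.0945  0.1776] w 0.0072 t 18.45 F [-0.   0.8 -1.2] j6 -0.29
```

```bash
python3 -m pendant '[[[0.043,0.12,0,0],[0.043,0.25,0,0],[0.043,0.348,0,0],[0.043,0.348,0,0],[0.043,0.348,0.08,0],[0.043,0.348,0.16,0],[0.043,0.348,0.24,0],[0.043,0.348,0.3,0],[0.043,0.348,0.3,0],[0.043,0.348,0.3,0]]]'
python3 - <<'E'
from h import *
move((.559,-.1985,.065),1.5)
im=get_image("scene");cv2.imwrite("pics/s16.png",cv2.resize(im[130:260,140:320],None,fx=4,fy=4))
tray("t16")
E
```

```text
t: 19.28
ee_pos: [0.5593, -0.1961, 0.0934]
orientation: [-0.001, 1.0, 0.014, -0.002]
ft_force: [0.4, 0.6, -0.4]
grip_width: 0.0075
rows xyz(/0.3) spin: [-0.001, 0.0081, 0.0748, np.float64(0.0029)] cur ang 1.63 grasp [ 0.5593 -0.1961  0.0874] w 0.0075 t 19.28 F [ 0.4  0.6 -0.4] j6 -0.45
tray [ 0.5168 -0.1092] th 1.57 size mm [132. 148.]
  orange tray xy mm -56.1 38.6 area 72.0
  orange tray xy mm -33.9 37.5 area 112.5
  orange tray xy mm -33.7 -18.2 area 80.5
```

View pics/s16.png

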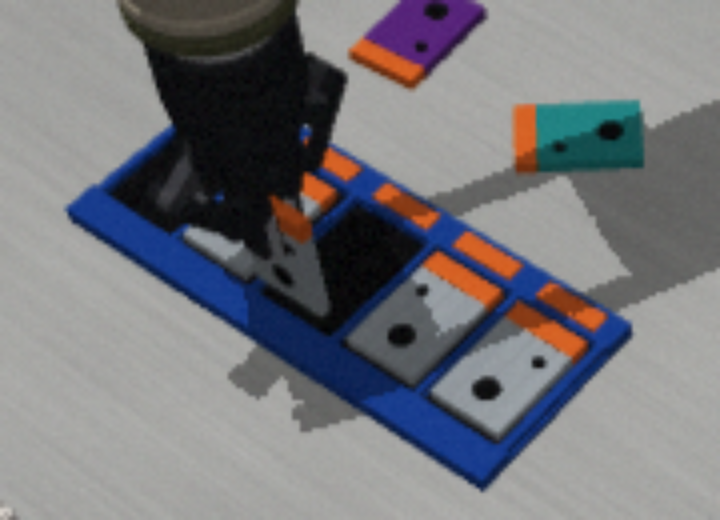

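```bash
python3 -m pendant '[[[-0.003,0.004,0.015,0],[-0.003,0.004,0.03,0],[-0.003,0.004,0.045,0],[-0.003,0.004,0.055,0],[-0.003,0.004,0.063,0],[-0.003,0.004,0.069,0],[-0.003,0.004,0.074,0],[-0.003,0.004,0.076,0],[-0.003,0.004,0.076,0],[-0.003,0.004,0.076,0]]]'
python3 - <<'E'
from h import *
move((.559,-.1985,.065),1.5)
im=get_image("scene");cv2.imwrite("pics/s17.png",cv2.resize(im[130:260,140:320],None,fx=4,fy=4))
E
```

```text
t: 20.22
ee_pos: [0.5594, -0.1997, 0.0722]
orientation: [0.0, 1.0, 0.013, -0.0]
ft_force: [-0.3, -1.0, -1.0]
grip_width: 0.0071
rows xyz(/0.3) spin: [-0.0012, -0.0041, 0.0039, np.float64(0.0005)] cur ang 1.52 grasp [ 0.5594 -0.1997  0.0662] w 0.0071 t 20.22 F [-0.3 -1.  -1. ] j6 -0.46
```

View pics/s17.png

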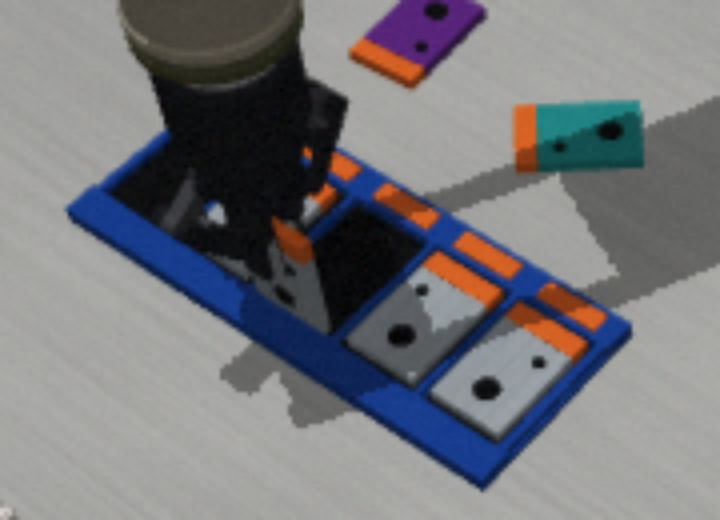

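```bash
python3 -m pendant '[[[0,-0.002,0.004,0],[0,-0.002,0.007,0],[0,-0.002,0.007,0],[0,-0.002,0.007,0],[0,-0.002,0.007,0],[0,-0.002,0.007,0],[0,-0.002,0.007,0],[0,-0.002,0.007,0],[0,-0.002,0.007,0],[0,-0.002,0.007,0]]]'
python3 -m pendant '[[[0,0,0,0],[0,0,0,0],[0,0,0,0],[-0.01,0,0,0],[-0.02,0,0,0],[-0.03,0,0,0],[-0.04,0,0,0],[-0.05,0,0,0],[-0.06,0,0,0],[-0.06,0,0,0]]]' 0.5 20
python3 - <<'E'
from h import *
move((.559,-.1985,.065),1.5)
im=get_image("scene");cv2.imwrite("pics/s18.png",cv2.resize(im[130:260,140:320],None,fx=4,fy=4))
E
```

```text
t: 21.1
ee_pos: [0.5596, -0.1993, 0.071]
orientation: [0.0, 1.0, 0.013, 0.0]
ft_force: [-4.1, 0.7, 7.6]
grip_width: 0.0073
t: 21.93
ee_pos: [0.5407, -0.1996, 0.0699]
orientation: [-0.0, 1.0, 0.013, -0.0]
ft_force: [0.1, 0.9, -0.0]
grip_width: 0.0216
rows xyz(/0.3) spin: [0.061, -0.0019, -0.0037, np.float64(0.0002)] cur ang 1.51 grasp [ 0.5407 -0.1996  0.0639] w 0.0216 t 21.93 F [ 0.1  0.9 -0. ] j6 -0.47
```

View pics/s18.png

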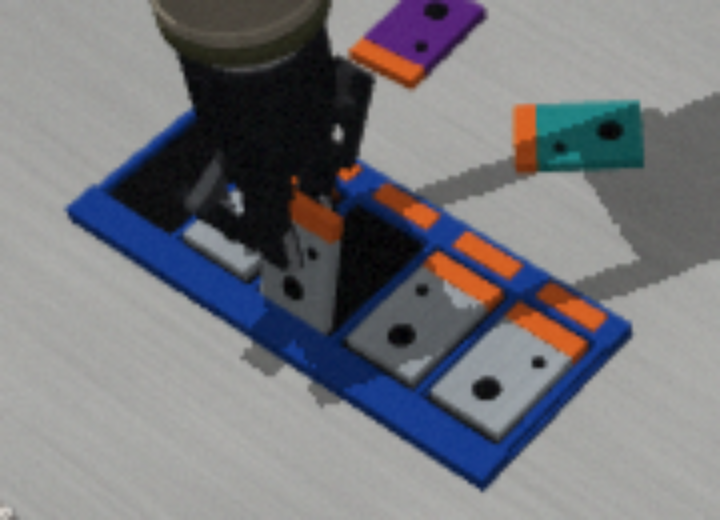

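Leaning the right way, plain end in the pocket's +x end. Lay it down the same way and retreat.

```bash
python3 -m pendant '[[[-0.01,0,0,0],[-0.02,0,0,0],[-0.03,0,0,0],[-0.04,0,0,0],[-0.05,0,0,0],[-0.06,0,0,0],[-0.07,0,0.01,0],[-0.07,0,0.02,0],[-0.07,0,0.03,0],[-0.07,0,0.03,0]]]' -0.5
python3 -m pendant '[[[0,0,-0.1,0],[0,0,-0.2,0],[0,0,-0.3,0],[0,0,-0.4,0],[0,-0.14,-0.4,0],[0,-0.28,-0.4,0],[0,-0.42,-0.4,0],[0,-0.56,-0.4,0],[0,-0.7,-0.4,0],[0,-0.84,-0.4,0]]]'
python3 - <<'E'
from h import *
c,th,ex,ey=tray("t19")
im=cv2.imread("pics/t19.png")
cv2.imwrite("pics/c19.png",cv2.resize(im[180:320,190:530],None,fx=2.3,fy=2.3))
move((.5475,.2121,.170),10.7)
E
```

```text
t: 22.82
ee_pos: [0.5199, -0.1999, 0.06]
orientation: [-0.0, 1.0, 0.013, -0.001]
ft_force: [-0.4, 0.9, -0.9]
grip_width: 0.0642
t: 23.65
ee_pos: [0.5135, 0.0517, 0.1812]
orientation: [-0.0, 1.0, 0.013, 0.0]
ft_force: [0.6, -0.5, -0.7]
grip_width: 0.0643
tray [ 0.5194 -0.2144] th 1.49 size mm [133. 299.]
  orange tray xy mm -57.2 79.3 area 75.5
  orange tray xy mm -57.2 14.9 area 72.5
  orange tray xy mm -57.1 -47.2 area 75.5
  orange tray xy mm -57.2 -112.6 area 76.5
  orange tray xy mm -34.1 133.8 area 78.0
  orange tray xy mm -33.8 79.2 area 121.5
  orange tray xy mm -33.8 14.6 area 118.0
  orange tray xy mm -33.8 -49.9 area 121.0
rows xyz(/0.3) spin: [0.1305, -0.5067, 0.0197, np.float64(-0.1993)] cur ang 1.73 grasp [0.513  0.0589 0.1752] w 0.0639 t 23.7 F [-0.6  5.4  0.5] j6 -0.02
```

View pics/c19.png

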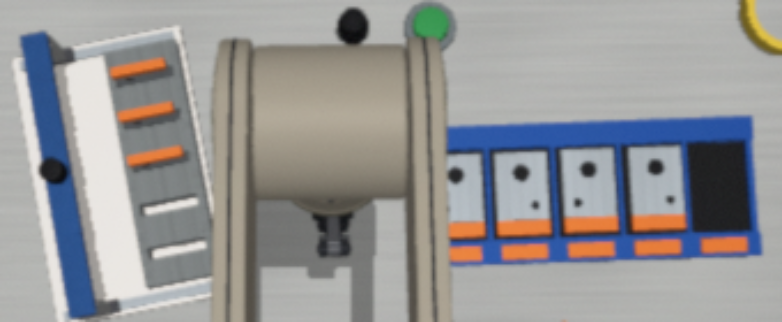

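```bash
python3 -m pendant '[[[0.13,-0.51,0.016,-0.2],[0.13,-0.51,0.016,-0.2],[0.13,-0.51,0.016,-0.2],[0.13,-0.51,0.016,-0.2],[0.13,-0.51,0.016,-0.2],[0.13,-0.51,0.016,-0.2],[0.13,-0.51,0.016,-0.2],[0.13,-0.51,0.016,-0.2],[0.13,-0.51,0.016,-0.2],[0.13,-0.51,0.016,-0.2]]]' 0.39 40
python3 - <<'E'
from h import *
move((.5475,.2125,.070),10.7)
E
```

```text
t: 24.53
ee_pos: [0.5488, 0.2027, 0.1764]
orientation: [0.0, 0.996, 0.091, 0.0]
ft_force: [-0.1, 0.4, 0.1]
grip_width: 0.0256
rows xyz(/0.3) spin: [0.0015, -0.0331, 0.3346, np.float64(-0.006)] cur ang 10.43 grasp [0.5488 0.2027 0.1704] w 0.0256 t 24.53 F [-0.1  0.4  0.1] j6 0.08
```

```bash
python3 -m pendant '[[[-0.001,-0.028,0.05,-0.005],[-0.001,-0.028,0.12,-0.005],[-0.001,-0.028,0.19,-0.005],[-0.001,-0.028,0.25,-0.005],[-0.001,-0.028,0.3,-0.005],[-0.001,-0.028,0.333,-0.005],[-0.001,-0.028,0.333,-0.005],[-0.001,-0.028,0.333,-0.005],[-0.001,-0.028,0.333,-0.005],[-0.001,-0.028,0.333,-0.005]]]'
python3 -m pendant '[[[0,0,0,0],[0,0,0,0],[0,0,0,0],[0,0,0,0],[0,0,0,0],[0,0,0,0],[0,0,0,0],[0,0,0,0],[0,0,0,0],[0,0,0,0]]]' 1 60
python3 - <<'E'
from h import *
move((.5475,.2125,.070),10.7)
E
python3 -m pendant '[[[0,0,-0.03,0],[0,0,-0.07,0],[0,0,-0.12,0],[0,0,-0.17,0],[0,0,-0.22,0],[0,0,-0.27,0],[0,0,-0.32,0],[0,0,-0.36,0],[0,0,-0.36,0],[0,0,-0.36,0]]]'
python3 - <<'E'
from h import *
c,th,ex,ey=tray("t20")
p=c+.040*ex-.128*ey
print(p);move((p[0],p[1],.18),np.degrees(th))
im=get_image("scene");cv2.imwrite("pics/s20.png",im[150:400,200:560])
E
```

```text
t: 25.37
ee_pos: [0.548, 0.2122, 0.078]
orientation: [-0.0, 0.996, 0.094, 0.001]
ft_force: [-0.0, -0.5, -0.0]
grip_width: 0.0261
t: 26.2
ee_pos: [0.5477, 0.2122, 0.0776]
orientation: [-0.0, 0.996, 0.094, 0.001]
ft_force: [-0.3, -0.2, 5.8]
grip_width: 0.0074
rows xyz(/0.3) spin: [-0.0004, -0.001, 0.0052, np.float64(0.0011)] cur ang 10.75 grasp [0.5477 0.2122 0.0716] w 0.0074 t 26.2 F [-0.3 -0.2  5.8] j6 0.09
t: 27.03
ee_pos: [0.5474, 0.2122, 0.1854]
orientation: [-0.0, 0.996, 0.094, 0.001]
ft_force: [-0.4, -1.5, -1.6]
grip_width: 0.0072
tray [ 0.519  -0.1995] th 1.49 size mm [133. 329.]
  orange tray xy mm -57.1 129.0 area 73.0
  orange tray xy mm -57.2 64.5 area 75.5
  orange tray xy mm -57.2 0.1 area 72.5
  orange tray xy mm -57.1 -62.1 area 74.5
  orange tray xy mm -57.2 -127.5 area 75.5
  orange tray xy mm -33.8 127.9 area 119.0
  orange tray xy mm -33.8 64.3 area 121.5
  orange tray xy mm -33.8 -0.2 area 118.0
  orange tray xy mm -33.8 -64.7 area 121.0
[ 0.56236712 -0.32642798]
rows xyz(/0.3) spin: [-0.2833, 1.7729, -0.0062, np.float64(0.2056)] cur ang 10.75 grasp [0.5467 0.212  0.1781] w 0.0071 t 27.08 F [-1.   0.5 -1. ] j6 0.09
```

View pics/s20.png

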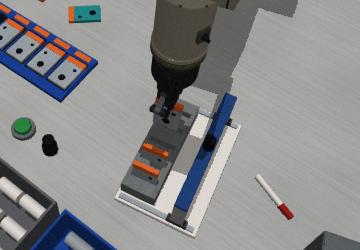

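```bash
python3 -m pendant '[[[-0.16,1,0,0.206],[-0.16,1,0,0.206],[-0.16,1,0,0.206],[-0.16,1,0,0.206],[-0.16,1,0,0.206],[-0.16,1,0,0.206],[-0.16,1,0,0.206],[-0.16,1,0,0.206],[-0.16,1,0,0.206],[-0.16,1,0,0.206]]]'
python3 - <<'E'
from h import *
move((.5624,-.3264,.092),1.5)
E
```

```text
t: 27.97
ee_pos: [0.5549, -0.092, 0.183]
orientation: [-0.001, 1.0, 0.012, -0.001]
ft_force: [-0.2, 0.8, -1.3]
grip_width: 0.0072
rows xyz(/0.3) spin: [0.0071, 0.7819, 0.2824, np.float64(-0.0032)] cur ang 1.36 grasp [ 0.5549 -0.092   0.177 ] w 0.0072 t 27.97 F [-0.2  0.8 -1.3] j6 -0.28
```

```bash
python3 -m pendant '[[[0.007,0.13,0,0],[0.007,0.26,0,0],[0.007,0.39,0,0],[0.007,0.52,0,0],[0.007,0.65,0,0],[0.007,0.782,0,0],[0.007,0.782,0.06,0],[0.007,0.782,0.12,0],[0.007,0.782,0.18,0],[0.007,0.782,0.2,0]]]'
python3 - <<'E'
from h import *
tray("t21")
move((.5624,-.3264,.065),1.5)
im=get_image("scene");cv2.imwrite("pics/s21.png",cv2.resize(im[100:260,120:320],None,fx=4,fy=3.7))
E
```

```text
t: 28.8
ee_pos: [0.5627, -0.3233, 0.1199]
orientation: [-0.002, 1.0, 0.014, -0.002]
ft_force: [-0.6, 0.4, -2.1]
grip_width: 0.0071
tray [ 0.5186 -0.1839] th 1.52 size mm [132. 297.]
  orange tray xy mm -56.0 113.4 area 72.0
  orange tray xy mm -57.1 48.9 area 75.5
  orange tray xy mm -57.2 -15.5 area 70.5
  orange tray xy mm -33.7 112.3 area 120.0
  orange tray xy mm -33.7 48.8 area 123.5
  orange tray xy mm -32.7 -15.9 area 114.0
  orange tray xy mm -33.8 -80.3 area 120.5
rows xyz(/0.3) spin: [0.0004, 0.0118, 0.1626, np.float64(0.0016)] cur ang 1.57 grasp [ 0.5625 -0.3231  0.1138] w 0.0073 t 28.85 F [-1.4 -0.  -2.5] j6 -0.63
```

View pics/s21.png

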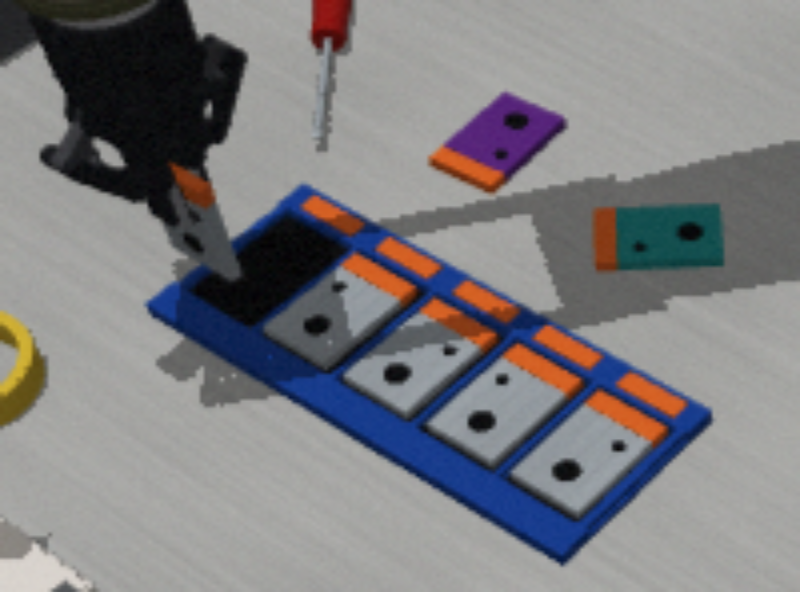

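View pics/t21.png

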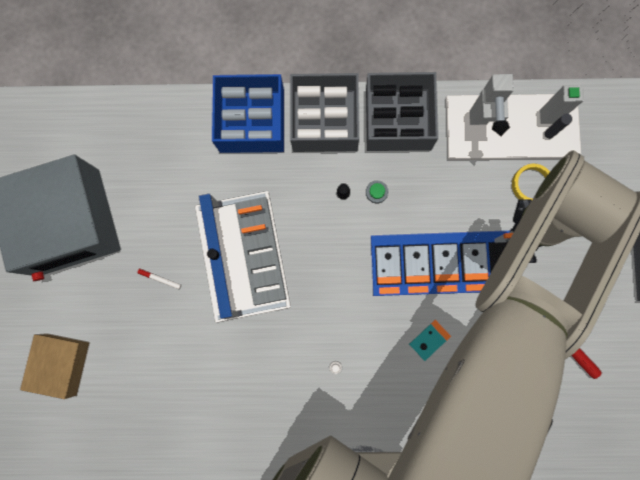

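```bash
python3 -m pendant '[[[-0.002,0.002,0.03,0],[-0.002,0.002,0.06,0],[-0.002,0.002,0.09,0],[-0.002,0.002,0.11,0],[-0.002,0.002,0.13,0],[-0.002,0.002,0.14,0],[-0.002,0.002,0.15,0],[-0.002,0.002,0.155,0],[-0.002,0.002,0.155,0],[-0.002,0.002,0.155,0]]]'
python3 - <<'E'
from h import *
move((.5624,-.3264,.065),1.5)
im=get_image("scene");cv2.imwrite("pics/s22.png",cv2.resize(im[100:260,120:320],None,fx=4,fy=3.7))
E
```

```text
t: 29.73
ee_pos: [0.5634, -0.327, 0.0781]
orientation: [0.0, 1.0, 0.013, 0.0]
ft_force: [0.6, -0.7, -0.9]
grip_width: 0.0072
rows xyz(/0.3) spin: [-0.0031, -0.0019, 0.0236, np.float64(-0.0006)] cur ang 1.47 grasp [ 0.5634 -0.327   0.0721] w 0.0072 t 29.73 F [ 0.6 -0.7 -0.9] j6 -0.63
```

View pics/s22.png

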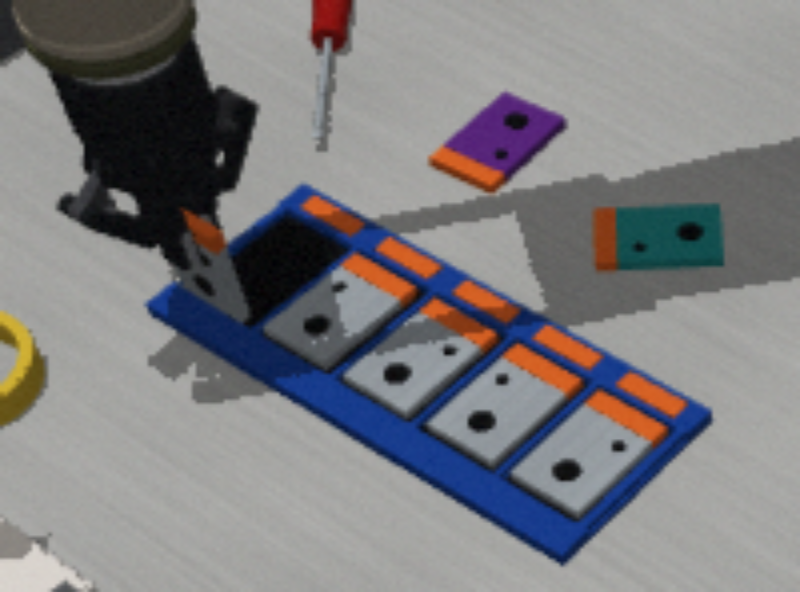

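```bash
python3 -m pendant '[[[-0.004,-0.001,0,0],[-0.004,-0.001,0,0],[-0.004,-0.001,0.008,0],[-0.004,-0.001,0.014,0],[-0.004,-0.001,0.02,0],[-0.004,-0.001,0.025,0],[-0.004,-0.001,0.028,0],[-0.004,-0.001,0.028,0],[-0.004,-0.001,0.028,0],[-0.004,-0.001,0.028,0]]]'
python3 - <<'E'
from h import *
move((.5624,-.3264,.065),1.5)
E
```

```text
t: 30.62
ee_pos: [0.5622, -0.3266, 0.0706]
orientation: [0.0, 1.0, 0.013, 0.0]
ft_force: [-4.5, 1.7, 8.5]
grip_width: 0.0076
rows xyz(/0.3) spin: [0.0007, -0.0007, -0.0015, np.float64(-0.0004)] cur ang 1.48 grasp [ 0.5622 -0.3266  0.0646] w 0.0076 t 30.62 F [-4.5  1.7  8.5] j6 -0.63
```

Floor contact as before. Release, tip, lay down.

```bash
python3 -m pendant '[[[0,0,0,0],[0,0,0,0],[0,0,0,0],[-0.01,0,0,0],[-0.02,0,0,0],[-0.03,0,0,0],[-0.04,0,0,0],[-0.05,0,0,0],[-0.06,0,0,0],[-0.06,0,0,0]]]' 0.5 20
python3 - <<'E'
from h import *
im=get_image("scene");cv2.imwrite("pics/s23.png",cv2.resize(im[100:260,120:320],None,fx=4,fy=3.7))
E
```

```text
t: 31.45
ee_pos: [0.5433, -0.327, 0.0693]
orientation: [-0.0, 1.0, 0.013, -0.0]
ft_force: [-0.2, -0.6, 0.9]
grip_width: 0.021
```

View pics/s23.png

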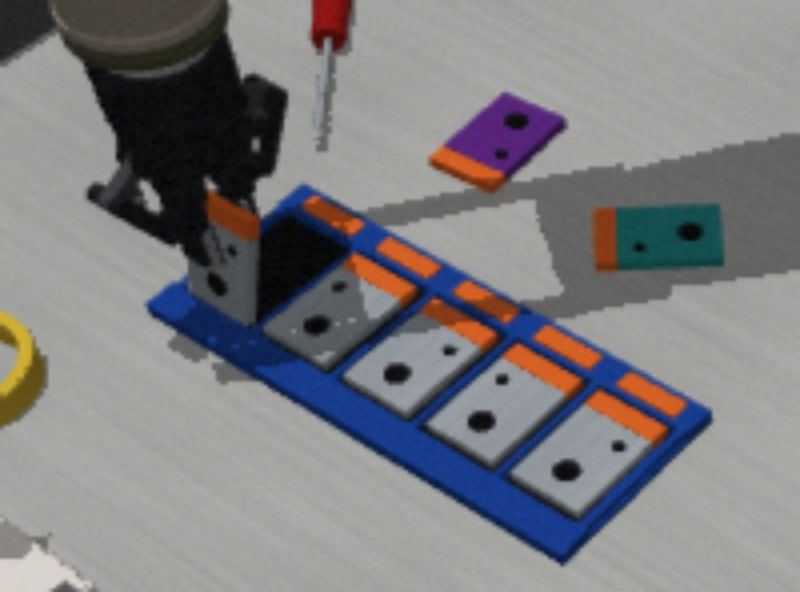

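```bash
python3 -m pendant '[[[-0.01,0,0,0],[-0.02,0,0,0],[-0.03,0,0,0],[-0.04,0,0,0],[-0.05,0,0,0],[-0.06,0,0,0],[-0.07,0,0.01,0],[-0.07,0,0.02,0],[-0.07,0,0.03,0],[-0.07,0,0.03,0]]]' -0.5
python3 -m pendant '[[[0,0,-0.1,0],[0,0,-0.2,0],[0,0,-0.3,0],[0,0,-0.4,0],[0,-0.14,-0.4,0],[0,-0.28,-0.4,0],[0,-0.42,-0.4,0],[0,-0.56,-0.4,0],[0,-0.7,-0.4,0],[0,-0.84,-0.4,0]]]'
python3 -m pendant '[[[0,-0.14,0,0],[0,-0.28,0,0],[0,-0.42,0,0],[0,-0.56,0,0],[0,-0.7,0,0],[0,-0.84,0,0],[0,-0.95,0,0],[0,-0.95,0,0],[0,-0.95,0,0],[0,-0.95,0,0]]]' 0
python3 - <<'E'
from h import *
c,th,ex,ey=tray("t24")
im=cv2.imread("pics/t24.png")
cv2.imwrite("pics/c24.png",cv2.resize(im[180:320,190:530],None,fx=2.3,fy=2.3))
K=px2w("top",[(212,254)],.136);print(K)
move((.531,.3005,.2),10.7)
E
```

```text
t: 32.33
ee_pos: [0.5226, -0.3272, 0.0594]
orientation: [-0.0, 1.0, 0.013, -0.0]
ft_force: [-0.3, -0.3, -1.1]
grip_width: 0.0641
t: 33.17
ee_pos: [0.5163, -0.0757, 0.1806]
orientation: [0.0, 1.0, 0.013, 0.0]
ft_force: [1.6, -0.1, 0.9]
grip_width: 0.0643
t: 34.0
ee_pos: [0.5091, 0.2073, 0.1802]
orientation: [0.0, 1.0, 0.013, -0.0]
ft_force: [0.6, 0.5, -0.2]
grip_width: 0.0425
tray [ 0.519  -0.1995] th 1.49 size mm [133. 329.]
  orange tray xy mm -57.1 128.9 area 73.0
  orange tray xy mm -57.2 64.4 area 75.5
  orange tray xy mm -57.2 0.0 area 73.0
  orange tray xy mm -57.1 -62.1 area 74.5
  orange tray xy mm -57.2 -127.5 area 76.5
  orange tray xy mm -33.8 127.8 area 120.0
  orange tray xy mm -33.8 64.3 area 121.5
  orange tray xy mm -33.8 -0.3 area 118.0
  orange tray xy mm -33.8 -64.8 area 121.0
  orange tray xy mm -33.8 -127.0 area 121.0
[[0.53010381 0.29795205 0.136     ]]
rows xyz(/0.3) spin: [0.0803, -0.311, -0.086, np.float64(-0.2053)] cur ang 1.46 grasp [0.5093 0.2066 0.1742] w 0.0426 t 34.05 F [-0.6 -0.1 -0.5] j6 0.27
```

View pics/c24.png

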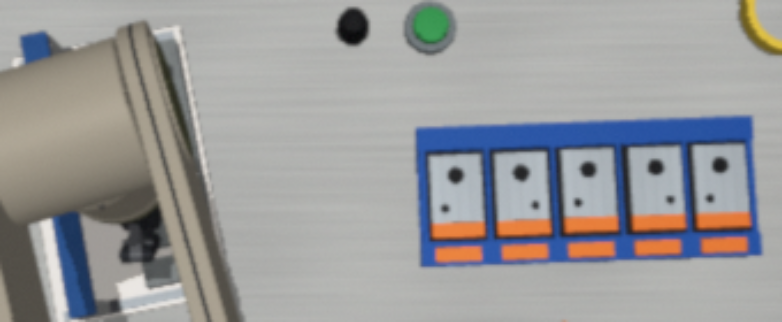

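```bash
python3 -m pendant '[[[0.08,-0.31,-0.06,-0.205],[0.08,-0.31,-0.06,-0.205],[0.08,-0.31,-0.06,-0.205],[0.08,-0.31,-0.06,-0.205],[0.08,-0.31,-0.06,-0.205],[0.08,-0.31,-0.06,-0.205],[0.08,-0.31,-0.06,-0.205],[0.08,-0.31,-0.06,-0.205],[0.08,-0.31,-0.06,-0.205],[0.08,-0.31,-0.06,-0.205]]]' 0 25
python3 - <<'E'
from h import *
move((.5312,.299,.129),10.7)
E
```

```text
t: 34.88
ee_pos: [0.5308, 0.3002, 0.1984]
orientation: [0.0, 0.996, 0.093, -0.0]
ft_force: [0.2, -0.4, -1.2]
grip_width: 0.0427
rows xyz(/0.3) spin: [0.0005, 0.0042, 0.2113, np.float64(-0.0011)] cur ang 10.65 grasp [0.5308 0.3002 0.1924] w 0.0427 t 34.88 F [ 0.2 -0.4 -1.2] j6 0.24
```

```bash
python3 -m pendant '[[[0,0.004,0.05,0],[0,0.004,0.1,0],[0,0.004,0.15,0],[0,0.004,0.19,0],[0,0.004,0.211,0],[0,0.004,0.211,0],[0,0.004,0.211,0],[0,0.004,0.211,0],[0,0.004,0.211,0],[0,0.004,0.211,0]]]'
python3 -m pendant '[[[0,0,0,0],[0,0,0,0],[0,0,0,0],[0,0,0,0],[0,0,0,0],[0,0,0,0],[0,0,0,0],[0,0.01,0,0],[0,0.02,0,0],[0,0.03,0,0]]]' 1 30
python3 -m pendant '[[[0,0.03,0,0],[0,0.06,0,0],[0,0.09,0,0],[0,0.12,0,0],[0,0.15,0,0],[0,0.18,0,0],[0,0.2,0,0],[0,0.21,0,0],[0,0.217,0,0],[0,0.217,0,0]]]'
python3 - <<'E'
from h import *
move((.5452,.2251,.129),10.7)
E
```

```text
t: 35.72
ee_pos: [0.5316, 0.3, 0.1362]
orientation: [-0.0, 0.996, 0.093, 0.001]
ft_force: [0.3, -0.2, 0.1]
grip_width: 0.0428
t: 36.55
ee_pos: [0.5321, 0.2913, 0.1358]
orientation: [-0.0, 0.996, 0.094, -0.001]
ft_force: [-5.8, -0.3, 5.6]
grip_width: 0.0211
t: 37.38
ee_pos: [0.5445, 0.2265, 0.1358]
orientation: [0.0, 0.996, 0.093, -0.0]
ft_force: [-4.1, -1.8, 5.4]
grip_width: 0.0213
rows xyz(/0.3) spin: [0.0014, 0.0051, 0.0025, np.float64(-0.0003)] cur ang 10.69 grasp [0.5445 0.2265 0.1298] w 0.0213 t 37.38 F [-4.1 -1.8  5.4] j6 0.12
```

```bash
python3 -m pendant '[[[0,0.004,0,0],[0,0.008,0,0],[0,0.008,0,0],[0,0.008,0,0],[0,0.008,0,0],[0,0.008,0,0],[0,0.008,0,0],[0,0.008,0,0],[0,0.008,0,0],[0,0.008,0,0]]]'
python3 -m pendant '[[[0,0,0,0],[0,0,0,0],[0,0,0,0],[0,0,0,0],[0,0,-0.05,0],[0,0,-0.1,0],[0,0,-0.2,0],[0,0,-0.3,0],[0,0,-0.3,0],[0,0,-0.3,0]]]' 0
python3 - <<'E'
from h import *
im=get_image("scene");cv2.imwrite("pics/s25.png",cv2.resize(im[150:400,200:500],None,fx=2.5,fy=2.4))
g=[]
t=get_image("top");cv2.imwrite("pics/t25.png",t)
for n in("top","scene"):
    for r,a,c in blobs(get_image(n),(50,120,60),(75,255,255)):
        (x,y),rad=cv2.minEnclosingCircle(c);print(n,(x,y),rad,[px2w(n,[(x,y)],z)[0].round(4) for z in(.02,.03,.04)])
move((.684,-.0485,.15),1.5)
E
```

```text
t: 38.22
ee_pos: [0.5446, 0.2259, 0.1358]
orientation: [-0.001, 0.996, 0.094, -0.0]
ft_force: [-4.6, 5.2, 5.5]
grip_width: 0.0208
t: 39.05
ee_pos: [0.5469, 0.2248, 0.228]
orientation: [-0.0, 0.996, 0.093, 0.003]
ft_force: [0.5, -0.4, -0.8]
grip_width: 0.0426
top (376.7758483886719, 190.7413787841797) 7.472806453704834 [array([ 0.6833, -0.0484,  0.02  ]), array([ 0.6811, -0.0477,  0.03  ]), array([ 0.6789, -0.0469,  0.04  ])]
top (573.888916015625, 92.0) 5.7360405921936035 [array([ 0.9095, -0.5049,  0.02  ]), array([ 0.9055, -0.5006,  0.03  ]), array([ 0.9015, -0.4963,  0.04  ])]
scene (222.1614227294922, 275.9173278808594) 8.423059463500977 [array([ 0.6831, -0.0444,  0.02  ]), array([ 0.6864, -0.0392,  0.03  ]), array([ 0.6896, -0.0341,  0.04  ])]
scene (7.5, 189.5) 6.5193023681640625 [array([ 0.8261, -0.6029,  0.02  ]), array([ 0.8277, -0.5916,  0.03  ]), array([ 0.8294, -0.5803,  0.04  ])]
rows xyz(/0.3) spin: [0.2893, 0.9795, 0.2238, np.float64(0.2043)] cur ang 10.7 grasp [0.5444 0.2242 0.2173] w 0.043 t 39.25 F [-0.7  0.3  0.2] j6 0.12
```

View pics/s25.png

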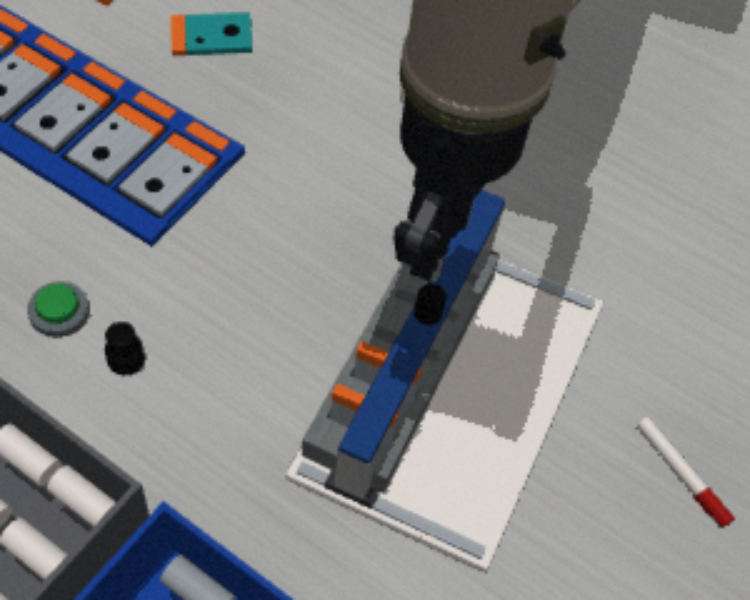

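```bash
python3 -m pendant '[[[0.29,0.975,0.05,0.2],[0.29,0.975,0.05,0.2],[0.29,0.975,0.05,0.2],[0.29,0.975,0.05,0.2],[0.29,0.975,0.05,0.2],[0.29,0.975,0.05,0.2],[0.29,0.975,0.05,0.2],[0.29,0.975,0.05,0.2],[0.29,0.975,0.05,0.2],[0.29,0.975,0.05,0.2]]]' 1 30
python3 - <<'E'
from h import *
move((.6838,-.048,.06),1.5)
E
```

```text
t: 40.08
ee_pos: [0.6843, -0.0473, 0.2081]
orientation: [-0.0, 1.0, 0.014, -0.001]
ft_force: [-0.3, 0.9, 1.1]
grip_width: -0.0001
rows xyz(/0.3) spin: [-0.0004, 0.0028, 0.4737, np.float64(0.0021)] cur ang 1.6 grasp [ 0.6843 -0.0473  0.2021] w -0.0001 t 40.08 F [-0.3  0.9  1.1] j6 -0.17
```

```bash
python3 -m pendant '[[[0,0,0.12,0],[0,0,0.24,0],[0,0,0.33,0],[0,0,0.4,0],[0,0,0.45,0],[0,0,0.47,0],[0,0,0.47,0],[0,0,0.47,0],[0,0,0.47,0],[0,0,0.47,0]]]'
python3 - <<'E'
from h import *
move((.6838,-.048,.05),1.5)
im=get_image("scene");cv2.imwrite("pics/s26.png",cv2.resize(im[200:330,150:310],None,fx=4,fy=4))
E
```

```text
t: 40.92
ee_pos: [0.6865, -0.0468, 0.0715]
orientation: [0.0, 1.0, 0.015, 0.002]
ft_force: [0.9, -1.0, -0.9]
grip_width: -0.0002
rows xyz(/0.3) spin: [-0.0094, 0.0037, 0.0516, np.float64(0.0046)] cur ang 1.71 grasp [ 0.6865 -0.0468  0.0655] w -0.0002 t 40.92 F [ 0.9 -1.  -0.9] j6 -0.17
```

View pics/s26.png

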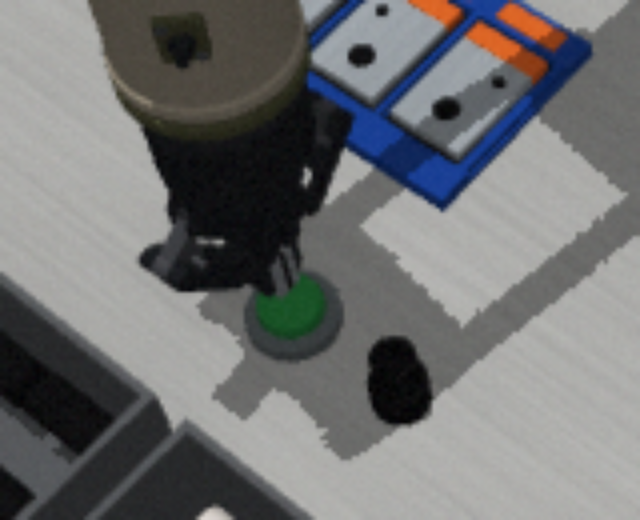

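```bash
python3 -m pendant '[[[-0.008,0.003,0.01,0],[-0.008,0.003,0.02,0],[-0.008,0.003,0.03,0],[-0.008,0.003,0.04,0],[-0.008,0.003,0.05,0],[-0.008,0.003,0.055,0],[-0.008,0.003,0.06,0],[-0.008,0.003,0.065,0],[-0.008,0.003,0.065,0],[-0.008,0.003,0.065,0]]]'
python3 - <<'E'
from h import *
move((.6838,-.048,.05),1.5)
im=get_image("scene");cv2.imwrite("pics/s27.png",cv2.resize(im[200:330,150:310],None,fx=4,fy=4))
E
```

```text
t: 41.8
ee_pos: [0.6827, -0.0476, 0.0495]
orientation: [0.0, 1.0, 0.015, -0.0]
ft_force: [0.3, 1.0, 0.0]
grip_width: -0.0001
rows xyz(/0.3) spin: [0.0038, 0.0013, -0.0215, np.float64(0.0045)] cur ang 1.7 grasp [ 0.6827 -0.0476  0.0435] w -0.0001 t 41.8 F [0.3 1.  0. ] j6 -0.17
```

View pics/s27.png

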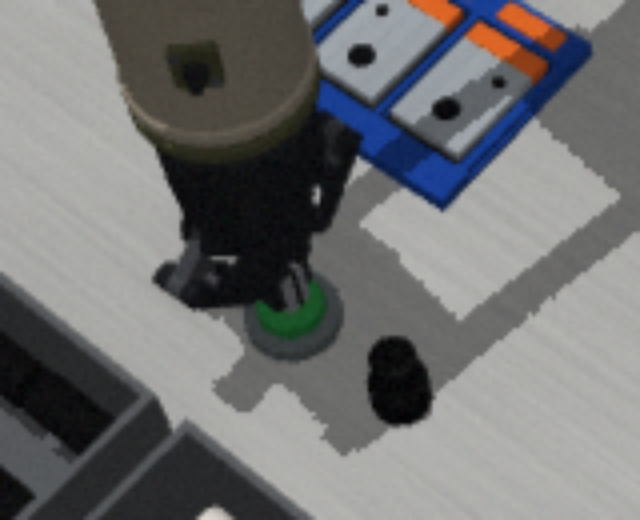

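Tip at about 24 mm, still just above the cap. Press on in small steps.

```bash
python3 -m pendant '[[[0.002,0.001,0.004,0],[0.002,0.001,0.008,0],[0.002,0.001,0.012,0],[0.002,0.001,0.016,0],[0.002,0.001,0.02,0],[0.002,0.001,0.02,0],[0.002,0.001,0.02,0],[0.002,0.001,0.02,0],[0.002,0.001,0.02,0],[0.002,0.001,0.02,0]]]'
```

```text
t: 42.68
ee_pos: [0.6836, -0.048, 0.0439]
orientation: [0.0, 1.0, 0.015, 0.0]
ft_force: [0.6, -0.2, 3.1]
grip_width: -0.0006
```

```bash
python3 -m pendant '[[[0,0,0.003,0],[0,0,0.006,0],[0,0,0.008,0],[0,0,0.01,0],[0,0,0.01,0],[0,0,0.01,0],[0,0,0.01,0],[0,0,0.01,0],[0,0,0.01,0],[0,0,0.01,0]]]'
```

```text
t: 43.52
ee_pos: [0.6836, -0.048, 0.0411]
orientation: [0.0, 1.0, 0.015, 0.0]
ft_force: [-0.8, -0.5, 6.3]
grip_width: 0.0001
```

```bash
python3 -m pendant '[[[0,0,0.003,0],[0,0,0.006,0],[0,0,0.008,0],[0,0,0.01,0],[0,0,0.01,0],[0,0,0.01,0],[0,0,0.01,0],[0,0,0.01,0],[0,0,0.01,0],[0,0,0.01,0]]]'
```

```text
t: 44.35
ee_pos: [0.6838, -0.0481, 0.0407]
orientation: [0.0, 1.0, 0.015, 0.0]
ft_force: [-9.5, 0.6, 24.0]
grip_width: 0.0001
```

Bottomed out (24 N, no more travel). Retreat and check everything.

```bash
python3 -m pendant '[[[0,0,-0.05,0],[0,0,-0.1,0],[0,0,-0.2,0],[0,0,-0.3,0],[0,0,-0.4,0],[0,0,-0.5,0],[0,0,-0.6,0],[0,0,-0.6,0],[0,0,-0.6,0],[0,0,-0.6,0]]]'
python3 -m pendant '[[[-0.3,-0.1,0,0],[-0.4,-0.2,0,0],[-0.5,-0.3,0,0],[-0.5,-0.4,0,0],[-0.5,-0.4,0,0],[-0.5,-0.4,0,0],[-0.5,-0.4,0,0],[-0.5,-0.4,0,0],[-0.5,-0.4,0,0],[-0.5,-0.4,0,0]]]'
python3 - <<'E'
from h import *
tray("t30")
im=cv2.imread("pics/t30.png")
for r,a,c in blobs(im,(105,150,50),(125,255,255)):
    if 180<r[0][0]<275 and r[0][1]>170: pt=min(c[:,0],key=lambda p:p[1]);print(r,pt,px2w("top",[pt],.106))
cv2.imwrite("pics/s30.png",get_image("scene"));print(state()["ft_force"],state()["t"])
E
```

```text
t: 45.18
ee_pos: [0.683, -0.0479, 0.2173]
orientation: [-0.0, 1.0, 0.015, -0.0]
ft_force: [-0.6, -0.0, 0.0]
grip_width: -0.0002
t: 46.02
ee_pos: [0.5301, 0.0666, 0.217]
orientation: [0.0, 1.0, 0.014, -0.0]
ft_force: [-1.3, -0.8, 0.9]
grip_width: 0.0004
tray [ 0.5191 -0.204 ] th 1.58 size mm [133. 320.]
  orange tray xy mm -57.0 69.0 area 75.5
  orange tray xy mm -57.1 4.6 area 73.5
  orange tray xy mm -57.2 -57.5 area 75.5
  orange tray xy mm -57.3 -122.9 area 76.5
  orange tray xy mm -33.5 132.4 area 119.0
  orange tray xy mm -33.6 68.9 area 122.5
  orange tray xy mm -33.8 4.3 area 118.0
  orange tray xy mm -33.9 -60.2 area 121.0
  orange tray xy mm -33.9 -122.4 area 121.0
((250.1800537109375, 248.96646118164062), (123.2331771850586, 10.813986778259277), 79.44818878173828) [241 188] [[0.67347192 0.24507553 0.106     ]]
[0.69026682 0.63093266 0.61243661] 46.1167
```

View pics/t30.png

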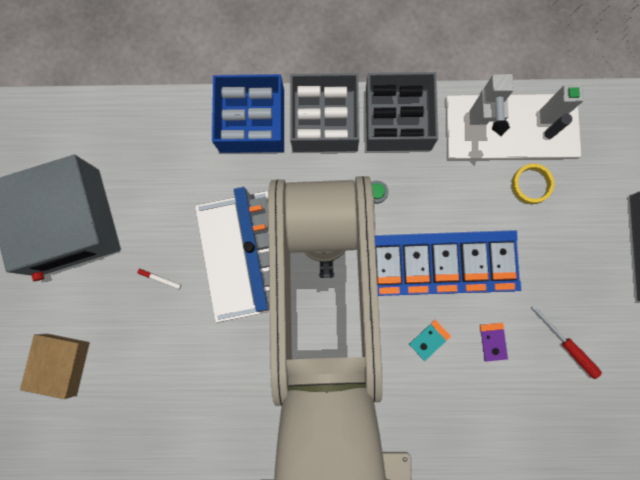

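View pics/s30.png

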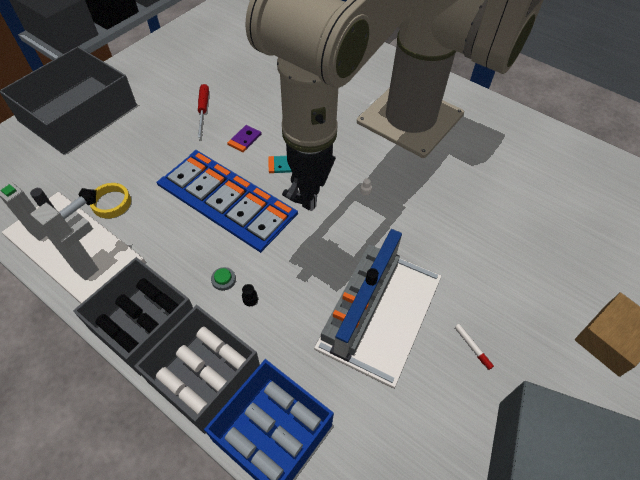

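The final pictures show five plates in the tray, the keeper end back at its starting pixel (241,188), two spares standing in the rack, and the fitting and pen in their original places. Handing in.

```bash
python3 -c "
from bench import *
print(sign_off())"
```

```text
the job is handed in; nothing more can be done
None
```

I opened the keeper, laid three spares flat in the empty pockets (5, 3 and 1), closed the keeper again, pressed the green button and handed the job in at about 46 s. The hand-in reports no verdict, so these are my own last checks:

- **Tray:** All five pockets hold one plate with the orange end at the mark. The orange strips are 33.8 mm to the mark side of the tray's centre line in every pocket, the same as the two plates that were there at the start. The arm covered one tray corner in the final picture. The last unobstructed view, taken before closing the keeper, showed the tray in its original place.
- **Rack:** Two surplus spares still stand in their slots.
- **Keeper:** It moved about 75 mm when opened. After closing, its end is at the same pixel as at the start, and it touched its stop.
- **Button:** It bottomed out, with the force rising to 24 N and no further travel.
- **Fitting and pen:** I saw no movement in either. The robot was clear of everything at hand-in.

I noticed neither a knock to the tray nor a slackening of the grip, and no check failed or disagreed.

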